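Park the tray caddy against the flip stop

ROBOT

A 7-joint arm with a two-finger parallel gripper is mounted at the origin on the work surface. World frame = base frame: x ahead of the robot, y to its left, z up, the work surface at z = 0. Lengths are in mm, angles in degrees, forces in N, time in s.
With the tool pointing down it reaches from about 375 to 925 mm from the base axis. Payload 3.1 kg.
Tool frame: the origin (TCP) lies on the centre line of the jaws, within the pads' length; the fingertips stand 14 mm ahead of it and the grasp point (between the pads) lies 5 mm behind it; y points along the fingers, z is the direction in which the jaws open and shut, and the axes are right-handed (so a half turn about y gives the same grasp; the last joint's range is limited). The gripper opens to 85 mm and grips with 20 to 120 N. Pads are 22 mm wide; open, the fingers measure 114 mm over their backs; the gripper's body (76 mm by 85 mm) begins 54 mm behind the grasp point. The pads swing forward as they close: fully open they stand 13 mm farther back than shut.
Start: joints at [64.756, 21.939, 2.515, 91.553, -1.026, 66.532, -2.859], TCP at [218.501, -612.176, 213.269] pointing down, gripper open.
Joint ranges: [-149.38, 149.38], [-23.57, 123.04], [-84.95, 90], [0, 143.3], [-89.99, 269.99], [3.08, 112.72], [-163.45, 163.45]. Speed limits (degrees/s): [159.86, 159.86, 180, 180, 180, 180, 180].

INTERFACE

Orientations are given as [roll, pitch, yaw] about the fixed x, y, z axes, in that order (R = Rz(yaw) Ry(pitch) Rx(roll)).
In Python, from station import state, capture, camera_info, job_done, boxes_of, tip_of gives the robot as it stands.
- The arm moves only by the tool move_arm, never from a script. Its argument "motion" is a list of rows, each a list of 3 entries, a list of its own where there are three numbers: the turn, a rotation vector about the tool's x, y, z in rad, then the shift along the tool's x, y, z in m, then the finger opening in m, from 0 to 0.0854. In form: [[[ax, ay, az], [dx, dy, dz], gripper], ...]. A call has 1 to 10 rows; each row is the pose to reach, as a shift and turn from the pose measured when the call began, along the tool's axes at that moment; what a row does not reach only later rows make up. A row lasts 1/8 s, in which the tool goes at most 62.5 mm and 10.7 degrees, less where a joint would pass 70% of its speed; a pose out of reach is approached as far as the arm can. A call with a gripper value outside its range is refused whole. The fingers move at their own pace and stop on an object; "newtons" is the grip in N (left out, the last holds). Time passes only in rows, so rows that repeat a pose let the fingers close. It gives the time, the measured TCP pose, the force and the opening at its end, in the units of the state.
- state(): the state, without advancing time (a new reading comes with each control period).
- capture(name): name is "scene" or "top" or "wrist"; returns the picture (384x512x3 uint8, red, green, blue); there is no depth.
- camera_info(name): a dict with "fx", "fy", "cx", "cy" (pixels), "eye" and "attitude" of the camera in the world. Camera axes: x right, y down, z forward; pixel columns grow to the right and rows downward; lengths in mm; the calibration is good to about 2 mm. A picture is of the moment at which its call begins: read the wrist's pose just before it. camera_info takes no time and is no camera call; for the wrist camera it gives the pose at the moment of the call.
- job_done(): hands the job in, once; it reports no verdict.
Trained networks look in the newest picture that a camera, given by its name, has taken for a name from the list of things; names that differ only in an ending like _2 or _b are one class to them, and where a whole thing is asked for, a point or a joint stands for the part that bears it (a point fixed in the world has none). Each returns a list of dicts, best first, with "score" (0 to 1); they miss things now and then, are a little off and sometimes report something else, mostly with a low value. They report only what shows in the picture. A call takes as long as a camera call. They do not tell look-alikes from the thing itself.
- boxes_of(camera, target): "extent" ([left, top, right, bottom] in pixels, round what is visible of it).
- tip_of(camera, target): "point" ([column, row] in pixels: a listed point, or the origin of a listed thing).
The state is a dict: "time_s": time; "joints": joint angles; "qvel": joint speeds; "joint_efforts": joint torques, N m; "tcp_pos": TCP position; "tcp_rot": TCP orientation; "force": force on the tool from outside, world axes, zero at the start; "moment": the same for the moment, N m; "grip_width": finger opening in mm.
Only numpy, scipy, OpenCV 4.12 (cv2) and the standard library are available. Lean on these libraries where they do the work, as an engineer would, in place of code of your own. Each camera call takes 0.05 s, during which the arm holds its last target.

TASK

Park the slotted tray caddy at its mark on the ledge so that the sliding door stays clear: move the steel cup off the rail's stop place onto the cork coaster, flip the rail's hinged stop fully down, and slide the caddy, never lifting it, flat against the rail and along it until its end touches the side of the stop, coming from whichever side it stands on. Then flip the stop back up to upright or beyond, leaving the caddy parked where the stop gauged it and the cup standing on the coaster. Do not disturb the jar or the other things on the ledge.

Things in the scene. Friction and masses are not known exactly. Their poses are not given: they have to be found in the camera images.
- rail: wooden rail fixed on the ledge, 560 long, 24 thick, 40 high; origin on the ledge under the middle of its front face (towards the robot). y runs along the rail; x points through it away from the robot, so the lane in front is at negative x. The flip stop is at y = 0 between two steel cheeks (y -22 to 22, x 4 to 24, up to 63 high).
- leaf (a joint): hinge of the aluminium flip stop, rad: 0 = fully down (arm level across the lane), 1.57 = arm upright, 1.9 = leaning back at its end; starts up, 1.5 to 1.85. Stiff friction hinge (about 0.12 N m): it stays where it is left; the stop weighs 0.12 kg. The axis is parallel to the rail, so pushing the caddy on the arm's side does not turn it.
- leaf_hinge (a point): point on the flip stop's hinge axis, x = 12, y = 0, z = 50 in the rail's frame. The stop is an L of an arm and a thumb tab. The arm, a bar 22 wide (along the rail), reaches from 12 to 127 from the hinge, its section from 6 above to 18 below the hinge line; when down it is 32 to 56 above the ledge and reaches 115 in front of the rail's face.
- leaf_end (a point): middle of the end face of the stop's arm, 127 from the hinge axis and 6 below its line.
- leaf_tab (a point): tip of the stop's thumb tab, 64 from the hinge; the tab is 22 wide, 8 thick, at right angles to the arm: upright over the hinge when the arm is down, pointing level away from the robot when the arm is upright. Pushing it away from the robot raises the arm.
- caddy_mid (a point): centre, 30 above the underside, of the loose wooden tray caddy: open box, 90 (its x) by 160 (its y) by 60 high, walls and three dividers 5 thick, 0.5 kg. It stands left or right of the stop, 160 side roughly along the rail, up to 55 off it and 0.25 rad askew. Parked: x axis square to the rail, this point 45 in front of its face and 91 left or right of the stop's middle.
- cup_mid (a point): centre, half-way up (40 above its underside), of the loose steel cup: round, 64 across the rim, narrower at the foot, 80 high, wall 3, 0.12 kg. It starts in the lane under the stop's arm and blocks it.
- coaster_top (a point): centre of the top face of the fixed round cork coaster, 90 across and 6 thick, on the robot's side of the lane.
- jar: glass jar with a swing-top wire seal, 96 across, 150 high, bystander on the other side of the stop; origin under its centre.
- basket: green plastic strainer basket, 176 across, 70 high, bystander; origin under its centre.
- paddle: wooden rice paddle, 200 long, 62 wide, lying flat behind the rail, bystander; origin on its underside.
- pot: terracotta pot with a plant, 130 across, 170 high, bystander; origin under its centre.
- bottle: clear plastic bottle, 64 across, 190 high, behind the rail, bystander; origin under its centre.
Things that resemble listed ones, but are neither listed nor needed, are in the scene too. Of the things shaped like the part that bears cup_mid, the bare steel one is meant.

How it is judged:
By the outcome, as a careful person would: the job done as asked, in the order asked, and still so for the second after the job is handed in, with the robot touching nothing.
It also fails if it takes over 72 s, if anything falls off the work surface, if the arm or the gripper's body presses on something with over 40 N, if the wrist force passes 120 N, or if a joint passes its speed limit or range.

## Working session

There is one attempt and no reset: what is moved stays moved. The work goes in short steps, Python scripts to look and compute and a tool call to move; the robot and the scene stay as the last step left them, time stands still between calls to the robot, and variables do not carry over. Pictures are saved under pics/ and viewed, and the job is handed in when it is done.

Besides the shell and the picture viewer there is one more tool, called after "Emit:" by a JSON object that holds its "fn" and its "kwargs". move_arm: Moves the arm, as the interface text tells. Its arguments: {"type":"object","properties":{"motion":{"type":"array","items":{"type":"array"}},"newtons":{"type":"number"}},"required":["motion"]}

```bash
ls; mkdir -p pics; python3 - <<'E'
from station import *
import cv2
s=state();print(s)
for n in ("scene","top","wrist"):
    im=capture(n);cv2.imwrite(f"pics/{n}0.png",cv2.cvtColor(im,cv2.COLOR_RGB2BGR));print(n,camera_info(n))
E
```

```text
pics
{'time_s': 0.0, 'joints': array([64.75511564, 21.99221455,  2.51204912, 91.6477068 , -1.02515418,
       66.53199641, -2.85752797]), 'qvel': array([-0.04994009,  0.16002503, -0.01051951,  0.08311691, -0.01973203,
        0.03497004, -0.02820246]), 'joint_efforts': array([-8.67920835e-05, -4.33456671e+01,  1.02459870e+00, -2.49511313e+01,
        1.05931365e-02,  1.13643511e-02, -1.12055969e-05]), 'tcp_pos': array([ 218.14121226, -611.26314598,  211.89552361]), 'tcp_rot': array([-9.01491771e+01, -8.62198036e-03, -1.60352844e+02]), 'force': array([-0.31875008,  0.22782618, -0.903981  ]), 'moment': array([-0.04425655,  0.02085734, -0.03881916]), 'grip_width': 85.05087947100411}
scene {'fx': 415.7763828444504, 'fy': 415.7763828444504, 'cx': 253.09301573109718, 'cy': 189.83650517707403, 'eye': array([1132.43327891, -601.46476686, 1399.15956452]), 'attitude': array([-148.24504371,    0.324674  ,   42.41579083])}
top {'fx': 358.2140780443186, 'fy': 358.2140780443186, 'cx': 256.8023418701181, 'cy': 195.238200560526, 'eye': array([ 373.58254477,   -9.9914929 , 1408.30529656]), 'attitude': array([-1.71103281e+02,  1.91212119e-02, -8.97058836e+01])}
wrist {'fx': 302.2458856753351, 'fy': 302.2458856753351, 'cx': 251.8559678196346, 'cy': 190.900960865956, 'eye': array([ 296.50261099, -583.50546533,  373.47564706]), 'attitude': array([161.466872  ,   0.1831622 , -70.33928526])}
```

View pics/scene0.png

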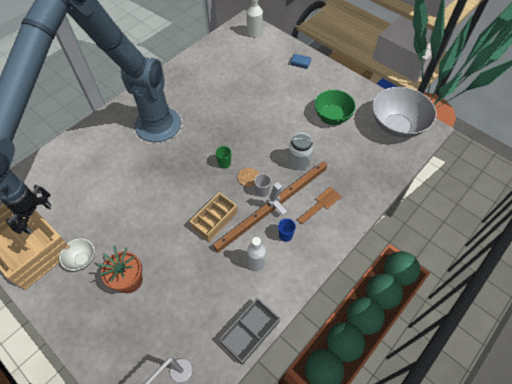

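View pics/top0.png

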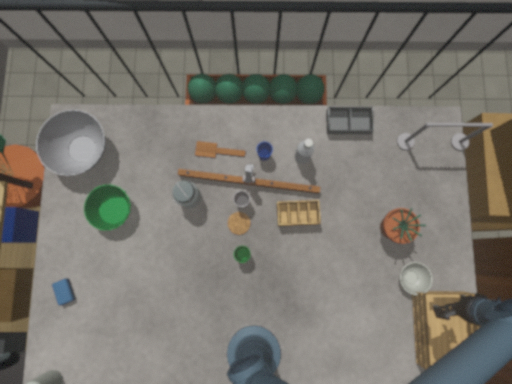

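The top view shows three cup-like things: bare steel at (242,199), green at (242,254) and blue at (264,150). The steel one under the stop is the one I want. The coaster is at (238,223), the caddy at (298,213) on the −y side of the stop, and the jar at (185,193).

```bash
cat > h.py <<'E'
from station import *
import numpy as np, cv2
from scipy.spatial.transform import Rotation as R
def rot(a): return R.from_euler('xyz',a,degrees=True).as_matrix()
def ray(ci,p):
    d=np.array([(p[0]-ci['cx'])/ci['fx'],(p[1]-ci['cy'])/ci['fy'],1.]);return ci['eye'],rot(ci['attitude'])@d
def px(ci,p,z):
    e,d=ray(ci,p);return e+d*(z-e[2])/d[2]
def proj(ci,P):
    q=rot(ci['attitude']).T@(np.asarray(P,float)-ci['eye']);return np.array([ci['fx']*q[0]/q[2]+ci['cx'],ci['fy']*q[1]/q[2]+ci['cy']])
def tri(c1,p1,c2,p2):
    e1,d1=ray(c1,p1);e2,d2=ray(c2,p2);A=np.stack([d1,-d2],1);t=np.linalg.lstsq(A,e2-e1,rcond=None)[0]
    a=e1+d1*t[0];b=e2+d2*t[1];return (a+b)/2,np.linalg.norm(a-b)
def snap(n,f,crop=None,s=1):
    ci=camera_info(n);im=capture(n)[:,:,::-1].copy()
    if crop is not None:
        l,t,r,b=crop;im=im[t:b,l:r]
    cv2.imwrite(f"pics/{f}.png",cv2.resize(im,None,fx=s,fy=s,interpolation=cv2.INTER_CUBIC));return ci
E
python3 - <<'E'
from h import *
cs={n:camera_info(n) for n in("scene","top")}
snap("top","topc",(160,120,340,260),4);snap("scene","scenec",(180,130,350,280),4)
zs=dict(rail=0,leaf_hinge=50,leaf_end=177,leaf_tab=50,caddy_mid=30,cup_mid=40,coaster_top=6,jar=0,paddle=0,bottle=0)
for k,z in zs.items():
    r={}
    for n in cs:
        o=tip_of(n,k);r[n]=o
        for q in o[:3]: print(k,n,np.round(q['point'],1),round(q['score'],2),np.round(px(cs[n],q['point'],z),0))
    if r['top'] and r['scene']: print('   tri',*tri(cs['top'],r['top'][0]['point'],cs['scene'],r['scene'][0]['point']))
print(state()['time_s'])
E
```

```text
rail scene [269.1 204.9] 0.85 [635.  24.   0.]
rail top [247.5 186.5] 0.64 [629.  29.   0.]
   tri [630.88896394  28.89110998 -11.09337916] 0.9323048211955207
leaf_hinge scene [271.1 200.3] 0.57 [645.  21.  50.]
leaf_hinge top [246.9 179.7] 0.87 [647.  30.  50.]
   tri [645.22470269  27.04989081  44.88631816] 8.19140461764632
leaf_end scene [261.7 184. ] 0.64 [623. -10. 177.]
leaf_end scene [278.5 182.9] 0.56 [664.  33. 177.]
leaf_end top [246.8 167.2] 0.7 [666.  27. 177.]
leaf_end top [244.4 178.5] 0.43 [625.  35. 177.]
   tri [645.04606939   4.44025071 197.19107504] 54.17407810586034
leaf_tab scene [282.2 215.7] 0.59 [718.  -1.  50.]
leaf_tab scene [260.  184.3] 0.17 [566.  46.  50.]
leaf_tab top [249.2 164.9] 0.48 [705.  22.  50.]
leaf_tab top [241.1 197.6] 0.46 [577.  52.  50.]
   tri [710.49966174  18.55334726  16.31175782] 10.086002188102459
caddy_mid scene [211.8 217.1] 0.76 [ 522. -173.   30.]
caddy_mid scene [262.1 184.9] 0.36 [566.  59.  30.]
caddy_mid top [295.  212.5] 0.65 [ 523. -156.   30.]
   tri [ 519.96055183 -163.14314961   16.83926682] 13.342986872441475
cup_mid sc
[... 567 characters left out ...]
 tri [469.83386981  68.86537913  -1.48205628] 7.254662171517775
jar scene [272.5 202.5] 0.66 [637.  40.   0.]
jar scene [248.6 176.7] 0.63 [487.  66.   0.]
jar top [190.7 198.3] 0.85 [580. 254.   0.]
jar top [246.5 164.3] 0.62 [720.  34.   0.]
   tri [ 578.33517321  230.99385606 -251.22819617] 156.62130612867378
paddle scene [318.9 205.3] 0.67 [778. 152.   0.]
paddle top [221.9 150.4] 0.93 [778. 134.   0.]
   tri [778.09214344 138.03499905  13.96708508] 13.460612312540214
bottle scene [258.2 264.5] 0.86 [ 767. -186.   -0.]
bottle top [305.9 156.2] 0.75 [ 755. -206.    0.]
bottle top [248.1 164.5] 0.53 [719.  27.   0.]
   tri [ 761.1002946  -196.79172319    5.18031898] 23.097579669045473
1.25
```

View pics/topc.png

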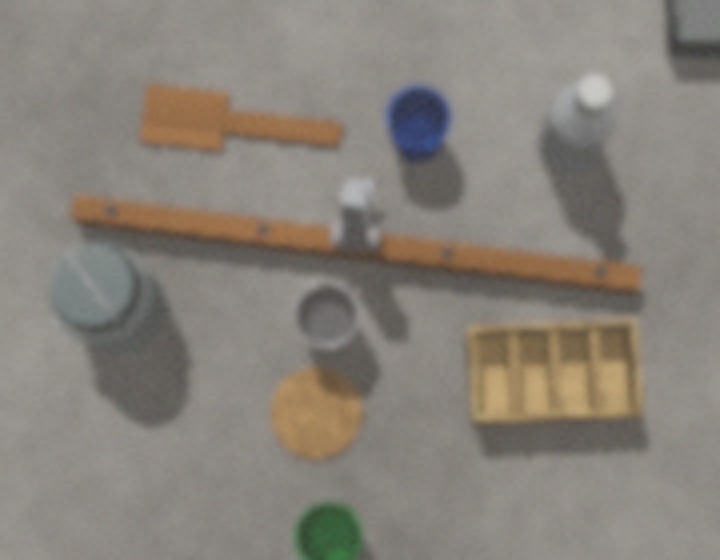

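View pics/scenec.png

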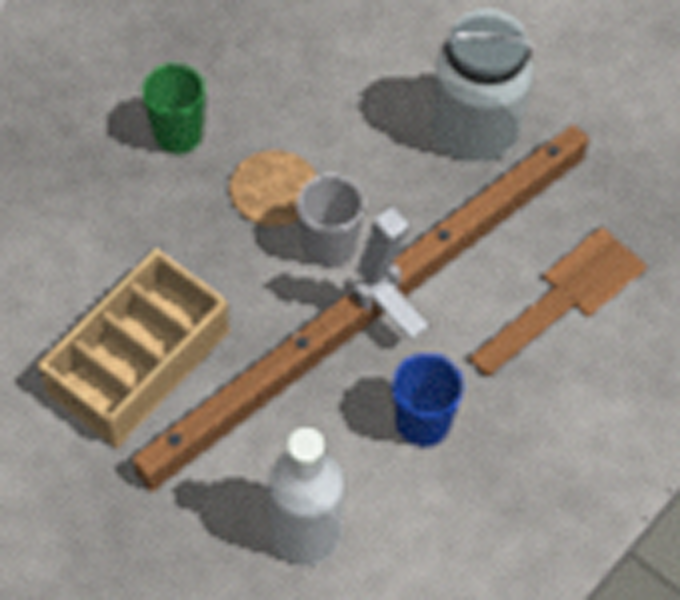

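The crop confirms the choice: the steel cup is at crop (328,315), i.e. top (242,199), in front of the upright stop. The green and blue cups are decoys.

```bash
python3 - <<'E'
from h import *
t=camera_info("top");s=camera_info("scene")
T=lambda u,v,z:np.round(px(t,((u+.5)/4-.5+160,(v+.5)/4-.5+120),z),1)
S=lambda u,v,z:np.round(px(s,((u+.5)/4-.5+180,(v+.5)/4-.5+130),z),1)
print("rail back L",T(75,195,40),"front L",T(75,219,40),"back R",T(641,264,40),"front R",T(641,291,40))
print("rail scene ends",S(153,488,40),S(585,143,40), S(137,465,40),S(570,127,40))
print("leaf",T(357,240,50),S(375,290,50))
print("caddy top corners",[T(*p,60) for p in((470,326),(635,320),(641,415),(475,423))])
print("caddy scene",[S(*p,60) for p in((157,251),(227,304),(113,420),(42,367))])
print("cup rim",T(327,318,80),S(330,203,80))
print("coaster",T(317,413,6),S(273,187,6))
print("green rim",T(330,535,80), "jar", T(95,285,140),"tab tip",T(357,185,50),S(410,325,50))
E
```

```text
rail back L [692.6 299.   40. ] front L [668.6 298.   40. ] back R [ 626.8 -253.1   40. ] front R [ 600.2 -252.5   40. ]
rail scene ends [ 640.1 -257.9   40. ] [696.8 293.9  40. ] [ 614.  -251.9   40. ] [673.8 299.5  40. ]
leaf [647.1  22.5  50. ] [656.3  21.   50. ]
caddy top corners [array([562.4, -85.8,  60. ]), array([ 568.9, -242.7,   60. ]), array([ 478.7, -246.4,   60. ]), array([470.4, -90.2,  60. ])]
caddy scene [array([479.7, -89.8,  60. ]), array([568.3, -87. ,  60. ]), array([ 575. , -240.8,   60. ]), array([ 489.5, -247.1,   60. ])]
cup rim [566.5  49.2  80. ] [573.1  50.3  80. ]
coaster [483.2  61.2   6. ] [486.5  62.7   6. ]
green rim [365.8  44.1  80. ] jar [586.6 255.2 140. ] tab tip [701.6  23.   50. ] [704.8  14.5  50. ]
```

```bash
cat >> h.py <<'E'
def go(P,yaw=None):
    "print tool-axes shift & turn from the current pose to TCP P, tool down, given yaw deg"
    s=state();M=rot(s['tcp_rot']);d=M.T@(np.array(P,float)-s['tcp_pos'])/1000
    w=np.zeros(3)
    if yaw is not None: w=R.from_matrix(M.T@rot([-90,0,yaw])).as_rotvec()
    print('pos',np.round(s['tcp_pos'],1),'rot',np.round(s['tcp_rot'],1),'F',np.round(s['force'],1),'t',s['time_s'],'w',round(s['grip_width'],1))
    print('turn',np.round(w,3).tolist(),'shift',np.round(d,4).tolist())
E
python3 -c "
from h import *
go([500,-20,270],0)"
```

```text
pos [ 218.5 -612.2  213.3] rot [ -90.    -0.  -160.4] F [-0.7  0.6 -0.3] t 1.25 w 85.7
turn [-0.0, -2.799, 0.0] shift [-0.4642, -0.0567, -0.4631]
```

Emit:
{"fn": "move_arm", "kwargs": {"motion": [[[0, -0.18, 0], [-0.02, -0.05, -0.02], 0.085], [[0, -0.36, 0], [-0.06, -0.057, -0.06], 0.085], [[0, -0.54, 0], [-0.1, -0.057, -0.1], 0.085], [[0, -0.72, 0], [-0.142, -0.057, -0.142], 0.085], [[0, -0.9, 0], [-0.184, -0.057, -0.184], 0.085], [[0, -1.08, 0], [-0.226, -0.057, -0.226], 0.085], [[0, -1.26, 0], [-0.268, -0.057, -0.268], 0.085], [[0, -1.44, 0], [-0.31, -0.057, -0.31], 0.085], [[0, -1.62, 0], [-0.352, -0.057, -0.352], 0.085], [[0, -1.8, 0], [-0.394, -0.057, -0.394], 0.085]]}}

```text
time_s: 2.5
tcp_pos: [457.8, -107.0, 270.7]
tcp_rot: [-90.0, -0.1, -56.9]
force: [2.0, -0.6, 0.1]
grip_width: 85.0
```

```bash
python3 -c "
from h import *
go([500,-20,270],0)"
```

```text
pos [ 457.8 -107.   270.7] rot [-90.   -0.1 -56.9] F [ 2.  -0.6  0.1] t 2.5 w 85.0
turn [0.0, -0.993, 0.002] shift [-0.0499, 0.0007, 0.0829]
```

Emit:
{"fn": "move_arm", "kwargs": {"motion": [[[0, -0.18, 0], [-0.02, 0, 0.03], 0.085], [[0, -0.36, 0], [-0.04, 0, 0.06], 0.085], [[0, -0.54, 0], [-0.05, 0, 0.083], 0.085], [[0, -0.72, 0], [-0.05, 0, 0.083], 0.085], [[0, -0.9, 0], [-0.05, 0, 0.083], 0.085], [[0, -0.993, 0], [-0.05, 0, 0.083], 0.085], [[0, -0.993, 0], [-0.05, 0, 0.083], 0.085]]}}

```text
time_s: 3.38
tcp_pos: [500.0, -19.9, 270.8]
tcp_rot: [-90.1, -0.1, -0.1]
force: [-0.2, 0.2, -0.0]
grip_width: 84.8
```

```bash
python3 - <<'E'
from h import *
go([500,-20,270],0)
ci=snap("wrist","w1",None,1.5);print(ci)
for k in("cup_mid","coaster_top","caddy_mid","leaf_hinge","leaf_end","leaf_tab","rail","jar"):
    z=dict(rail=0,leaf_hinge=50,leaf_end=177,leaf_tab=50,caddy_mid=30,cup_mid=40,coaster_top=6,jar=0)[k]
    for q in tip_of("wrist",k)[:2]: print(k,np.round(q['point'],1),round(q['score'],2),np.round(px(ci,q['point'],z),0))
E
```

```text
pos [500.  -19.9 270.8] rot [-90.1  -0.1  -0.1] F [-0.2  0.2 -0. ] t 3.375 w 84.8
turn [0.001, -0.001, 0.001] shift [-0.0, 0.0008, -0.0001]
{'fx': 302.2458856753351, 'fy': 302.2458856753351, 'cx': 251.8559678196346, 'cy': 190.900960865956, 'eye': array([418.99218696, -18.88363854, 432.02168758]), 'attitude': array([ 1.61364132e+02, -6.52064323e-03,  8.99321308e+01])}
cup_mid [246.2 317. ] 0.94 [763. -28.  40.]
cup_mid [306.   39.9] 0.76 [365.  45.  40.]
coaster_top [309.8 138.6] 0.83 [485.  63.   6.]
caddy_mid [147.1 170. ] 0.77 [ 524. -163.   30.]
leaf_hinge [280.7 261.6] 0.79 [656.  23.  50.]
leaf_hinge [292.3 333.8] 0.72 [787.  45.  50.]
leaf_end [290.4 334. ] 0.82 [665.  22. 177.]
leaf_end [312.  138.9] 0.54 [459.  32. 177.]
leaf_tab [275.8 291.2] 0.64 [707.  17.  50.]
leaf_tab [310. 139.] 0.41 [479.  54.  50.]
rail [283.5 235.5] 0.94 [639.  31.   0.]
jar [281.8 260. ] 0.6 [684.  30.   0.]
jar [432.  205.9] 0.59 [589. 257.   0.]
```

View pics/w1.png

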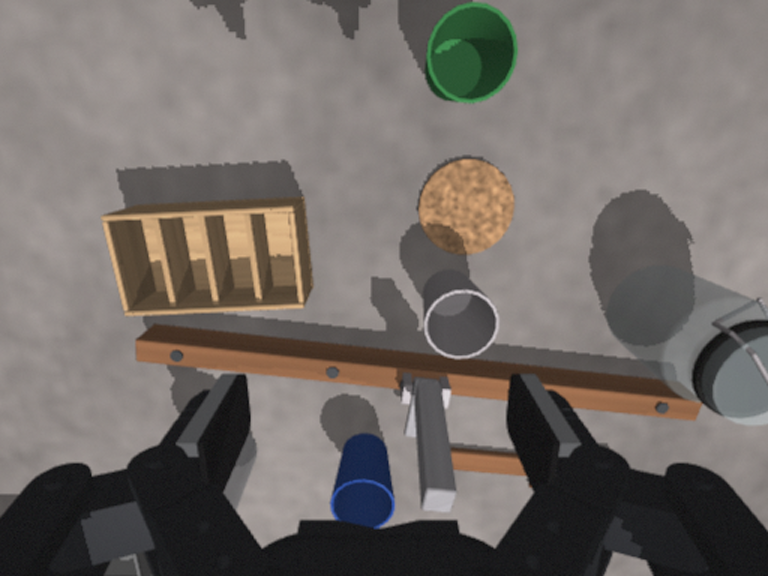

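```bash
python3 - <<'E'
from h import *
ci=camera_info("wrist")
W=lambda u,v,z:np.round(px(ci,((u+.5)/1.5-.5,(v+.5)/1.5-.5),z),1)
im=cv2.imread("pics/w1.png");cv2.imwrite("pics/w1r.png",cv2.resize(im[300:440,100:420],None,fx=2.4,fy=2.4));cv2.imwrite("pics/w1l.png",cv2.resize(im[300:540,390:720],None,fx=2.4,fy=2.4))
print("cup rim",W(461,323,80),"left",W(425,323,80),W(498,323,80),"coaster",W(466.5,205,6))
print("caddy",[W(*p,60) for p in((104,216),(302,207),(311,305),(127,314))])
print("rail",W(145,325,0),W(137,341,40),W(135,360,40))
for u,z in((0,0),):pass
print("green",W(472,52,80),"blue",W(362,503,80))
E
```

```text
cup rim [570.  51.  80.] left [570.   20.7  80. ] [570.   82.1  80. ] coaster [482.1  63.9   6. ]
caddy [array([ 483. , -244.2,   60. ]), array([475.7, -81. ,  60. ]), array([561.4, -77.7,  60. ]), array([ 569.9, -240.7,   60. ])]
rail [ 606.5 -260.     0. ] [ 605.6 -248.    40. ] [ 625.8 -253.4   40. ]
green [365.   46.7  80. ] blue [760.6 -34.6  80. ]
```

View pics/w1r.png

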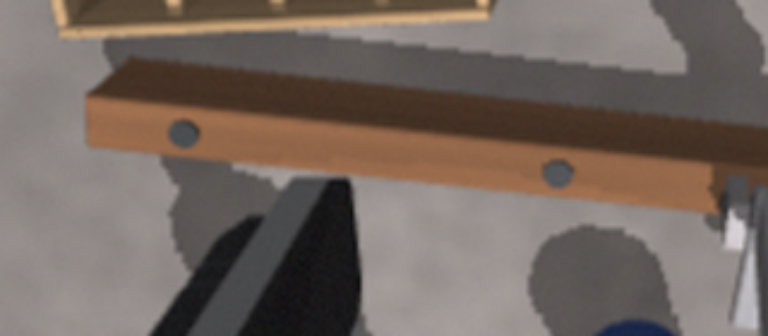

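View pics/w1l.png

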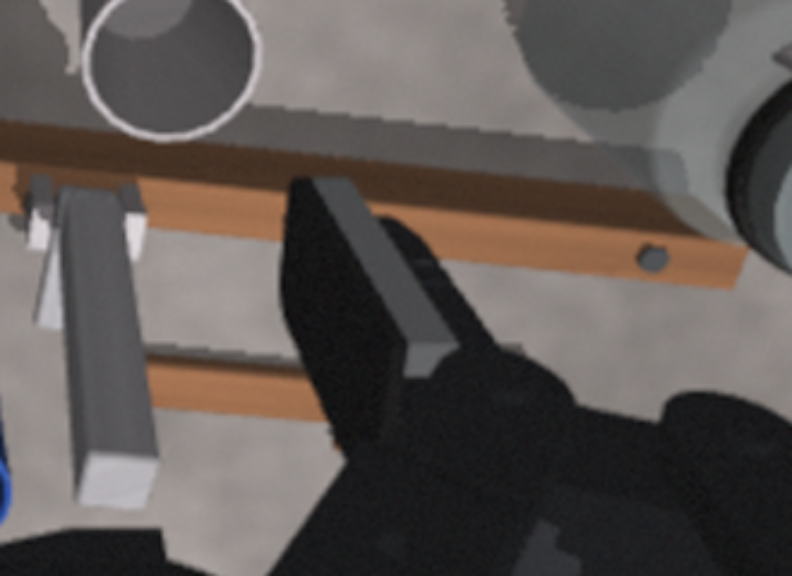

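```bash
python3 - <<'E'
from h import *
ci=camera_info("wrist")
W=lambda u,v,z:px(ci,((u+.5)/1.5-.5,(v+.5)/1.5-.5),z)
a=W(136.2,340.4,40);b=W(395.8,365.8,40);c=W(700.4,404.2,40);print(a,b,c)
d=(c-a)/np.linalg.norm(c-a);print("yaw",np.degrees(np.arctan2(-d[0],d[1])),"len",np.linalg.norm(c-a),"mid",(a+c)/2)
print("back",W(136.5,361,40),W(695,420,40))
print("cheek mid bottom-front edges z63",W(390+32/2.4,300+177/2.4,63),W(390+130/2.4,300+185/2.4,63))
print("leaf end corners z177",W(390+88/2.4,300+454/2.4,177),W(390+158/2.4,300+458/2.4,177),W(390+150/2.4,300+506/2.4,177),W(390+77/2.4,300+500/2.4,177))
E
```

```text
[ 604.98920286 -248.65625884   40.        ] [632.13690612  -1.66024869  40.        ] [675.29561887 303.43248736  40.        ]
yaw -7.257338386550011 len 556.54737068573 mid [640.14241087  27.38811426  40.        ]
back [ 626.85223659 -252.09578721   40.        ] [693.80137383 302.1610383   40.        ]
cheek mid bottom-front edges z63 [627.81870261   4.34467952  63.        ] [631.29512019  42.00190556  63.        ]
leaf end corners z177 [654.29125008  15.05657896 177.        ] [655.74894083  35.51310686 177.        ] [673.46853285  34.10647358 177.        ] [671.20909707  12.37573163 177.        ]
```

Steel cup rim centre is (570,50.5), coaster (483,63), rail origin about (638,26) with yaw −7.2°. The leaf leans back at about 1.73 rad. The image agrees with all of this, so I'm going for the cup.

```bash
python3 -c "
from h import *
go([570,50.5,55],-7)"
```

```text
pos [500.  -19.8 270.7] rot [-90.1  -0.1  -0. ] F [-0.3 -0.2  0.7] t 3.825 w 85.0
turn [0.001, 0.122, 0.001] shift [0.0697, 0.2158, 0.0706]
```

Emit:
{"fn": "move_arm", "kwargs": {"motion": [[[0, 0.06, 0], [0.03, 0.03, 0.03], 0.085], [[0, 0.122, 0], [0.06, 0.06, 0.06], 0.085], [[0, 0.122, 0], [0.07, 0.1, 0.0705], 0.085], [[0, 0.122, 0], [0.07, 0.13, 0.0705], 0.085], [[0, 0.122, 0], [0.07, 0.13, 0.0705], 0.085]]}}

```text
time_s: 4.45
tcp_pos: [567.6, 50.1, 137.8]
tcp_rot: [-90.1, 0.3, -7.0]
force: [-0.8, -0.1, 0.1]
grip_width: 84.8
```

```bash
python3 - <<'E'
from h import *
go([570,50.5,55],-7)
snap("wrist","w2",None,1.5)
E
```

```text
pos [567.6  50.1 137.8] rot [-90.1   0.3  -7. ] F [-0.8 -0.1  0.1] t 4.45 w 84.8
turn [0.002, -0.0, -0.005] shift [0.0027, 0.0827, 0.0008]
```

View pics/w2.png

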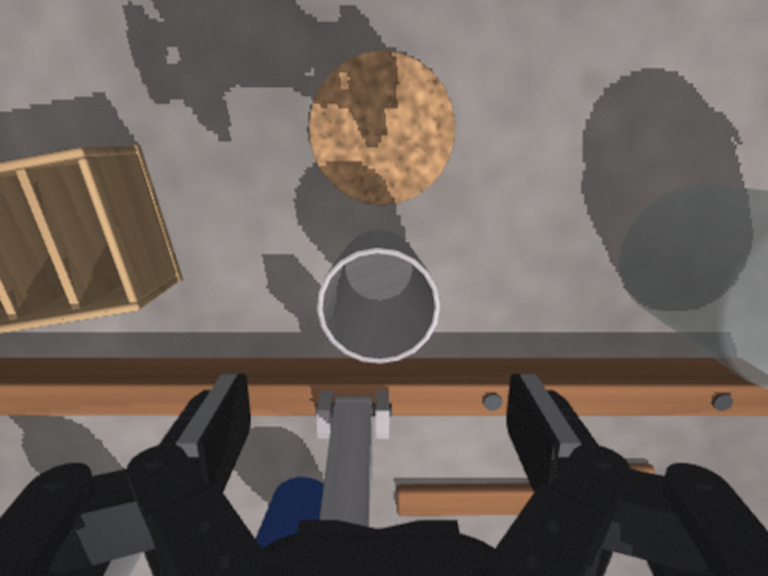

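The jaws are centred on the cup (rim at (378,305)) and the rail is level in the picture, so the yaw is right. Descending.

```bash
python3 - <<'E'
from h import *
ci=camera_info("wrist")
W=lambda u,v,z:np.round(px(ci,((u+.5)/1.5-.5,(v+.5)/1.5-.5),z),1)
print("cup",W(378.5,305,80),"coaster",W(381.5,127.5,6),"rail front",W(50,384,40),W(700,384,40),"cheek",W(318,391,63),W(389,391,63))
E
```

```text
cup [572.9  51.1  80. ] coaster [485.3  63.8   6. ] rail front [ 616.6 -170.8   40. ] [668.6 251.5  40. ] cheek [629.7   7.6  63. ] [634.9  49.9  63. ]
```

Emit:
{"fn": "move_arm", "kwargs": {"motion": [[[0, 0, 0], [0.002, 0.04, 0], 0.085], [[0, 0, 0], [0.002, 0.075, 0], 0.085], [[0, 0, 0], [0.002, 0.083, 0], 0.085], [[0, 0, 0], [0.002, 0.083, 0], 0.03], [[0, 0, 0], [0.002, 0.083, 0], 0.03], [[0, 0, 0], [0.002, 0.083, 0], 0.03], [[0, 0, 0], [0.002, 0.083, 0], 0.03]], "newtons": 30}}

```text
time_s: 5.38
tcp_pos: [575.9, 57.3, 62.5]
tcp_rot: [-89.5, -0.5, -6.9]
force: [-1.6, 7.3, 10.9]
grip_width: 29.8
```

```bash
python3 - <<'E'
from h import *
snap("wrist","w3",None,1.5);snap("scene","s3",(180,110,350,260),4)
print(state())
E
```

```text
{'time_s': 5.475, 'joints': array([ 19.26069092,  28.82627551, -35.06485507, 107.08072053,
        20.80936471,  49.93908656,  57.26207773]), 'qvel': array([-0.03830853,  0.03131155,  0.17942397,  0.01409772, -0.00356276,
        0.0004978 ,  0.04182284]), 'joint_efforts': array([ 3.85047510e+00, -3.46189106e+01, -1.13013580e+00, -1.63493836e+01,
        1.72673989e+00,  6.30761068e-01, -1.90023158e-02]), 'tcp_pos': array([575.91714602,  57.32676754,  62.49916216]), 'tcp_rot': array([-89.51052564,  -0.48577653,  -6.84439391]), 'force': array([-1.13330591,  6.83874777, 10.81259709]), 'moment': array([1.66583817, 0.27269516, 0.03893426]), 'grip_width': 29.76175250198674}
```

View pics/w3.png

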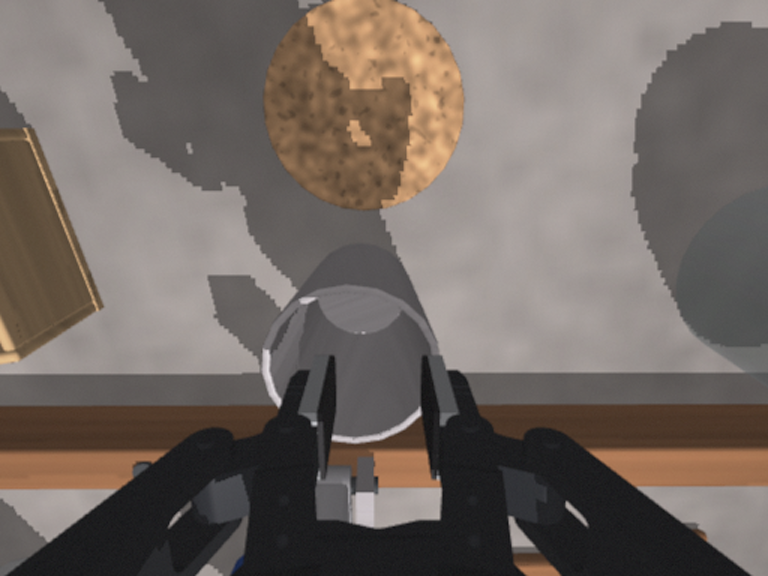

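View pics/s3.png

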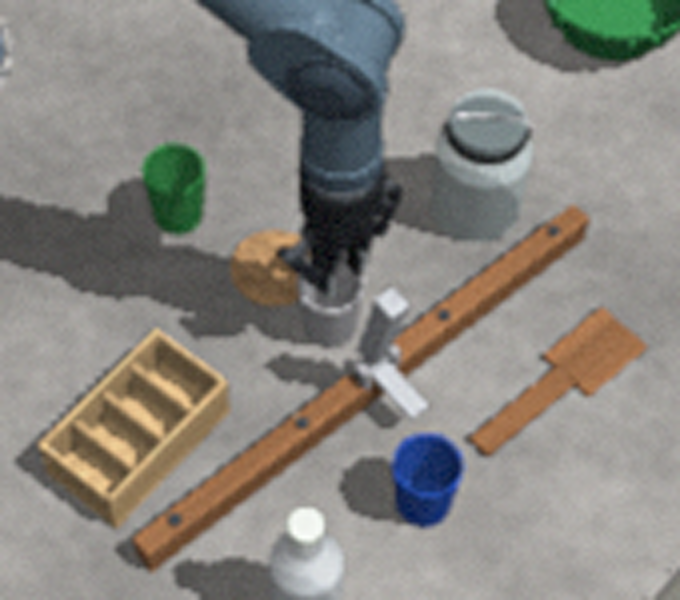

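```bash
python3 - <<'E'
import cv2
im=cv2.imread("pics/w3.png")
cv2.imwrite("pics/w3c.png",cv2.resize(im[230:530,220:500],None,fx=2.6,fy=2.0*1.0 if 0 else 2.0))
E
```

```text
(no output)
```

View pics/w3c.png

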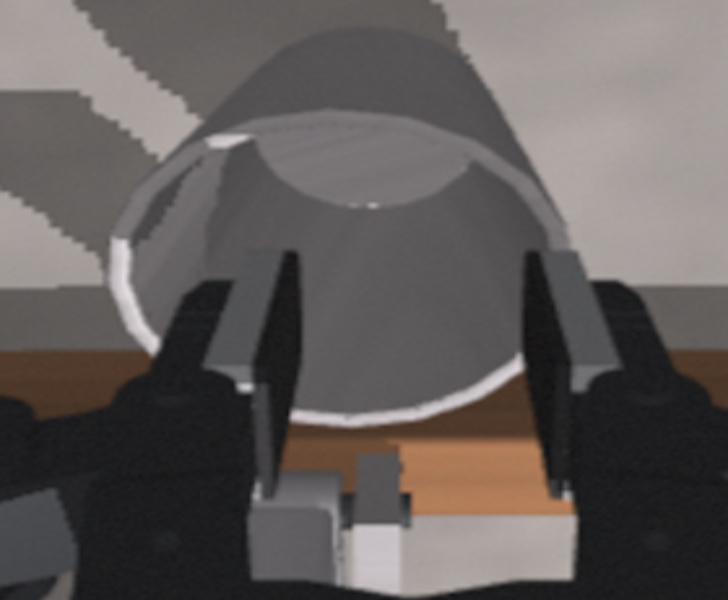

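The fingers shut before the arm had finished descending, because the open tips stand further back than the shut ones. The left finger is inside the rim. I'll raise straight up, reopen and look again.

Emit:
{"fn": "move_arm", "kwargs": {"motion": [[[0, 0, 0], [0, -0.03, 0], 0.03], [[0, 0, 0], [0, -0.06, 0], 0.03], [[0, 0, 0], [0, -0.075, 0], 0.03], [[0, 0, 0], [0, -0.075, 0], 0.085], [[0, 0, 0], [0, -0.075, 0], 0.085], [[0, 0, 0], [0, -0.075, 0], 0.085]]}}

```text
time_s: 6.22
tcp_pos: [574.1, 56.4, 136.0]
tcp_rot: [-89.5, -0.3, -6.9]
force: [0.1, 0.5, -0.9]
grip_width: 82.3
```

```bash
python3 - <<'E'
from h import *
snap("wrist","w4",None,1.5)
go([572,51,50],-7)
E
```

```text
pos [574.2  56.5 136.1] rot [-89.5  -0.3  -6.8] F [-0.3 -1.1 -0.5] t 6.275 w 85.0
turn [-0.008, 0.003, 0.006] shift [-0.0021, 0.0861, -0.0065]
```

View pics/w4.png

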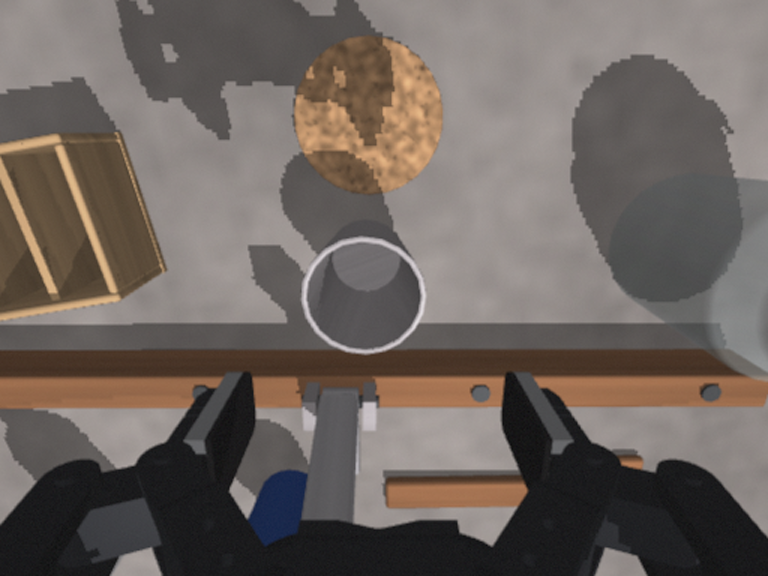

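The cup is still upright, with its rim at (364,295) in this picture.

```bash
python3 - <<'E'
from h import *
ci=camera_info("wrist")
W=lambda u,v,z:np.round(px(ci,((u+.5)/1.5-.5,(v+.5)/1.5-.5),z),1)
c=W(364,295,80);print("cup",c,"coaster",W(369,115.5,6),"rail front",W(50,374.5,40),W(700,378,40),"cheek",W(303,383,63),W(376,383,63))
go([c[0],c[1],45],-7)
E
```

```text
cup [570.5  51.4  80. ] coaster [483.6  64.2   6. ] rail front [ 613.7 -156.6   40. ] [668.2 257.5  40. ] cheek [626.7   7.6  63. ] [632.   50.2  63. ]
pos [574.2  56.5 136.1] rot [-89.5  -0.3  -6.8] F [-0.3 -1.1 -0.5] t 6.275 w 85.0
turn [-0.008, 0.003, 0.006] shift [-0.0036, 0.0911, -0.0063]
```

Emit:
{"fn": "move_arm", "kwargs": {"motion": [[[-0.008, 0.003, 0.006], [-0.0035, 0.01, -0.006], 0.085], [[-0.008, 0.003, 0.006], [-0.0035, 0.03, -0.006], 0.085], [[-0.008, 0.003, 0.006], [-0.0035, 0.06, -0.006], 0.085], [[-0.008, 0.003, 0.006], [-0.0035, 0.085, -0.006], 0.085], [[-0.008, 0.003, 0.006], [-0.0035, 0.091, -0.006], 0.085], [[-0.008, 0.003, 0.006], [-0.0035, 0.091, -0.006], 0.085]]}}

```text
time_s: 7.02
tcp_pos: [570.0, 51.7, 44.2]
tcp_rot: [-90.0, 0.1, -7.0]
force: [0.0, -0.6, -0.1]
grip_width: 84.9
```

```bash
python3 - <<'E'
from h import *
snap("wrist","w5",None,1.5)
go([571,51.5,45],-7)
E
```

```text
pos [570.9  51.9  45.2] rot [-90.  -0.  -7.] F [ 0.5 -0.8 -0.4] t 7.075 w 84.9
turn [-0.001, -0.0, 0.0] shift [0.0001, 0.0002, -0.0004]
```

View pics/w5.png

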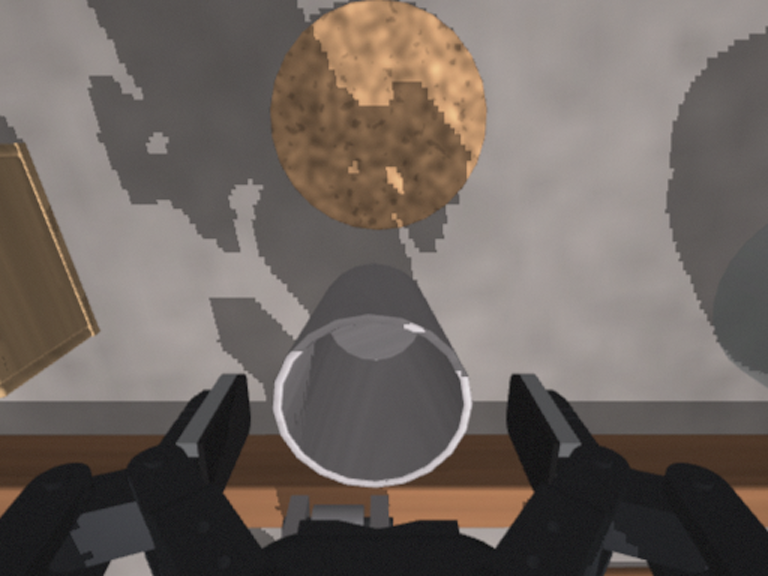

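The cup now sits between the fingers, rim about (372,400). Closing.

Emit:
{"fn": "move_arm", "kwargs": {"motion": [[[0, 0, 0], [0, 0, 0], 0.045], [[0, 0, 0], [0, 0, 0], 0.045], [[0, 0, 0], [0, 0, 0], 0.045], [[0, 0, 0], [0, 0, 0], 0.045], [[0, 0, 0], [0, 0, 0], 0.045]], "newtons": 30}}

```text
time_s: 7.7
tcp_pos: [572.5, 51.8, 46.9]
tcp_rot: [-90.0, -0.2, -7.0]
force: [-0.0, -1.1, 6.0]
grip_width: 62.4
```

```bash
python3 - <<'E'
from h import *
snap("wrist","w6",None,1.5)
go([571,51.5,45],-7)
E
```

```text
pos [572.5  51.8  46.9] rot [-90.   -0.2  -7. ] F [-0.7 -1.3  5.5] t 7.75 w 63.1
turn [-0.001, -0.0, 0.003] shift [-0.0014, 0.0019, -0.0005]
```

View pics/w6.png

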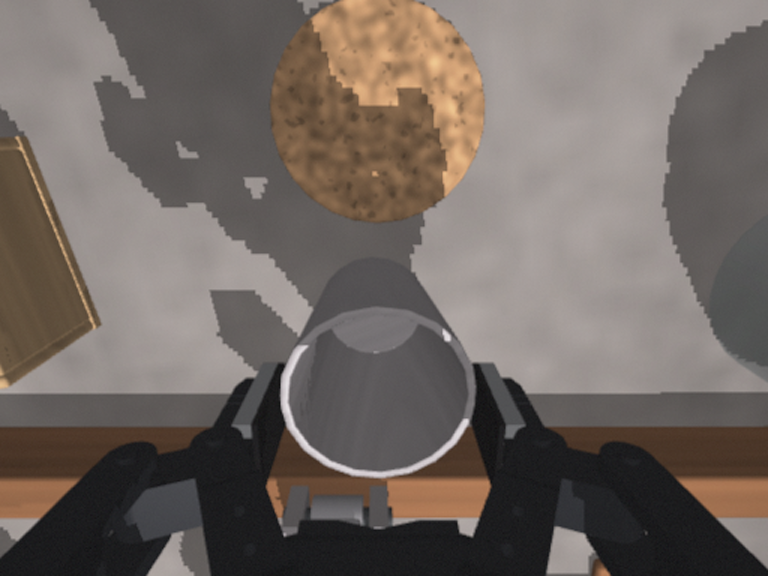

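```bash
python3 - <<'E'
from h import *
ci=camera_info("wrist");s=state()
W=lambda u,v,z:np.round(px(ci,((u+.5)/1.5-.5,(v+.5)/1.5-.5),z),1)
c=W(378,392,80);k=W(377.5,112,6);print("cup",c,"coaster",k,"caddy corner",W(98,327,60))
d=np.array([484,64.])-c[:2];d2=(k-c)[:2];print(d,d2)
go([s['tcp_pos'][0]+d[0],s['tcp_pos'][1]+d[1],45+8],-7)
E
```

```text
cup [570.7  53.1  80. ] coaster [483.7  63.7   6. ] caddy corner [544.5 -43.8  60. ]
[-86.7  10.9] [-87.   10.6]
pos [572.5  51.8  46.9] rot [-90.   -0.2  -7. ] F [-0.7 -1.3  5.5] t 7.75 w 63.1
turn [-0.001, -0.0, 0.003] shift [-0.0874, -0.0064, 0.0002]
```

Emit:
{"fn": "move_arm", "kwargs": {"motion": [[[0, 0, 0], [0, -0.025, 0], 0.045], [[0, 0, 0], [-0.01, -0.03, 0], 0.045], [[0, 0, 0], [-0.04, -0.03, 0], 0.045], [[0, 0, 0], [-0.07, -0.03, 0], 0.045], [[0, 0, 0], [-0.0875, -0.03, 0], 0.045], [[0, 0, 0], [-0.0875, -0.03, 0], 0.045], [[0, 0, 0], [-0.0875, -0.018, 0], 0.045], [[0, 0, 0], [-0.0875, -0.01, 0], 0.045], [[0, 0, 0], [-0.0875, -0.007, 0], 0.045], [[0, 0, 0], [-0.0875, -0.006, 0], 0.045]]}}

```text
time_s: 9.0
tcp_pos: [486.5, 62.2, 53.0]
tcp_rot: [-90.0, -0.2, -7.1]
force: [-1.6, -1.5, 6.8]
grip_width: 62.8
```

```bash
python3 - <<'E'
from h import *
snap("wrist","w7",None,1.5)
go([485,62.7,53],-7)
E
```

```text
pos [486.6  62.2  53.1] rot [-90.   -0.2  -7.1] F [-1.  -1.6  3.2] t 9.05 w 62.6
turn [0.0, -0.001, 0.004] shift [-0.0017, 0.0001, 0.0003]
```

View pics/w7.png

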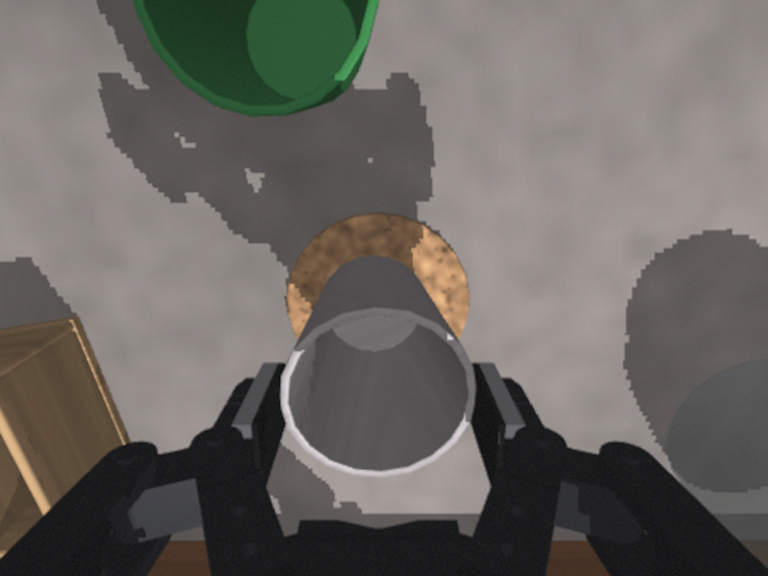

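The foot sits centred on the coaster (coaster columns 287–469, cup axis about 376). Releasing and rising.

Emit:
{"fn": "move_arm", "kwargs": {"motion": [[[0, 0, 0], [0, 0, 0], 0.085], [[0, 0, 0], [0, 0, 0], 0.085], [[0, 0, 0], [0, 0, 0], 0.085], [[0, 0, 0], [0, -0.03, 0], 0.085], [[0, 0, 0], [0, -0.08, 0], 0.085], [[0, 0, 0], [0, -0.14, 0], 0.085], [[0, 0, 0], [0, -0.19, 0], 0.085], [[0, 0, 0], [0.03, -0.2, 0], 0.04], [[0, 0, 0], [0.03, -0.2, 0], 0.0]]}}

```text
time_s: 10.18
tcp_pos: [518.0, 58.1, 254.9]
tcp_rot: [-89.9, -0.5, -7.1]
force: [-0.0, -0.4, -0.3]
grip_width: 51.2
```

```bash
cat >> h.py <<'E'
O=np.array([639.,27.,0]);YAW=-7.2
RR=rot([0,0,YAW])
def rw(x,y,z): return O+RR@np.array([x,y,z],float)
def wr(P): return RR.T@(np.asarray(P,float)-O)
def rgo(x,y,z): 
    print('rail tcp',np.round(wr(state()['tcp_pos']),1)); go(rw(x,y,z),YAW)
E
python3 - <<'E'
from h import *
ci=snap("wrist","w8",None,1.5)
rgo(62,0,250)
for u,v in((0,0),): pass
for y in (-280,280): print("rail corners px",1.5*proj(ci,rw(0,y,40)),1.5*proj(ci,rw(24,y,40)))
E
```

```text
rail tcp [-125.9   15.8  253.4]
pos [516.   58.5 253.4] rot [-90.   -0.2  -7.1] F [-0.2  0.5 -0.5] t 10.225 w 43.7
turn [-0.001, 0.002, 0.004] shift [0.1879, 0.0042, -0.0162]
rail corners px [ 57.81949466 364.22394497] [ 63.60945235 386.77318577]
rail corners px [659.26136456 364.26691413] [654.12271873 386.74110035]
```

View pics/w8.png

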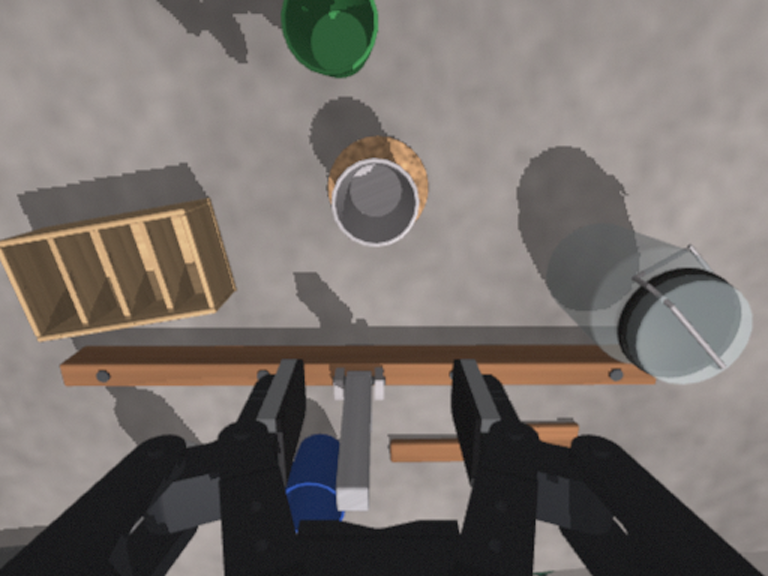

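```bash
sed -i 's/O=np.array(\[639/O=np.array([637.5/' h.py; python3 -c "
from h import *
rgo(62,0,144)"
```

```text
Traceback (most recent call last):
  File "h.py", line 26
    O=np.array([637.5.,27.,0]);YAW=-7.2
                      ^
SyntaxError: invalid syntax
```

```bash
sed -i 's/637.5\.,/637.5,/' h.py; python3 -c "
from h import *
rgo(62,0,144)"
```

```text
rail tcp [-124.4   16.   253.4]
pos [516.   58.5 253.4] rot [-90.   -0.2  -7.1] F [-0.2  0.5 -0.5] t 10.225 w 43.7
turn [-0.001, 0.002, 0.004] shift [0.186, 0.1102, -0.0164]
```

Emit:
{"fn": "move_arm", "kwargs": {"motion": [[[0, 0, 0], [0.05, 0, -0.0165], 0], [[0, 0, 0], [0.1, 0, -0.0165], 0], [[0, 0, 0], [0.15, 0, -0.0165], 0], [[0, 0, 0], [0.186, 0, -0.0165], 0], [[0, 0, 0], [0.186, 0, -0.0165], 0], [[0, 0, 0], [0.186, 0.04, -0.0165], 0], [[0, 0, 0], [0.186, 0.09, -0.0165], 0], [[0, 0, 0], [0.186, 0.11, -0.0165], 0], [[0, 0, 0], [0.186, 0.11, -0.0165], 0]]}}

```text
time_s: 11.35
tcp_pos: [696.7, 19.2, 142.2]
tcp_rot: [-90.0, 0.0, -7.0]
force: [0.5, -1.2, 0.6]
grip_width: -0.4
```

```bash
python3 - <<'E'
from h import *
snap("wrist","w9",None,1.5);snap("scene","s9",(180,110,350,260),4)
rgo(0,0,144)
E
```

```text
rail tcp [ 62.8   0.6 146.1]
pos [699.9  19.7 146.1] rot [-89.9  -0.4  -7.1] F [ 0.2 -0.5  0.1] t 11.45 w 0.2
turn [-0.001, 0.002, 0.006] shift [-0.0628, 0.0017, -0.0004]
```

View pics/w9.png

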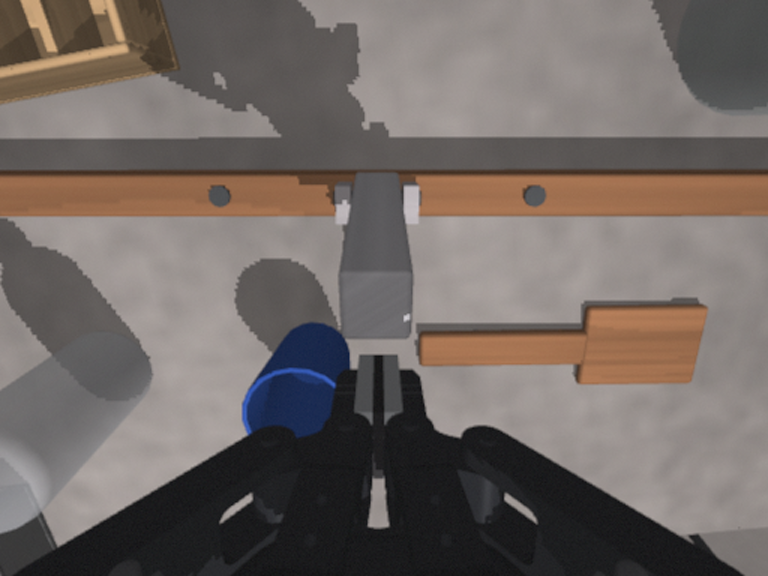

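View pics/s9.png

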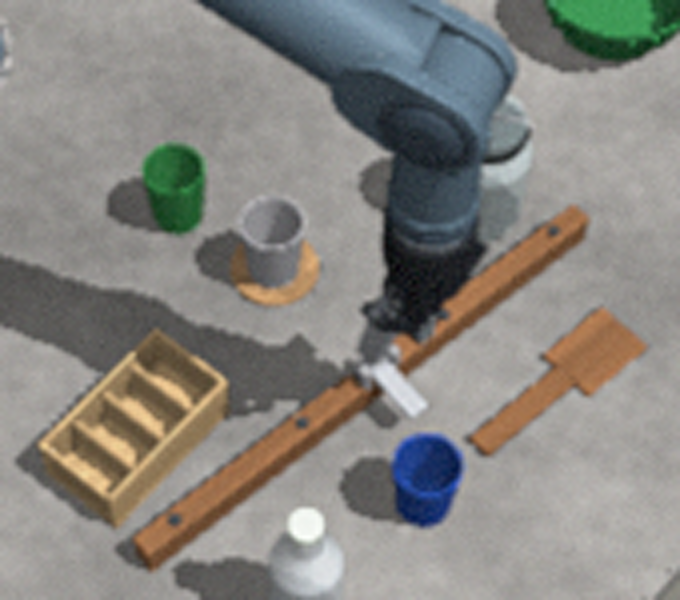

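The finger stands behind the arm, centred on it (columns 357–400 against the arm's 340–412). Pushing it over and down along the arc.

Emit:
{"fn": "move_arm", "kwargs": {"motion": [[[0, 0, 0], [-0.02, 0, 0], 0], [[0, 0, 0], [-0.034, 0, 0], 0], [[0, 0, 0], [-0.055, 0, 0], 0], [[0, 0, 0], [-0.08, 0, 0], 0], [[0, 0, 0], [-0.1, 0, 0], 0], [[0, 0, 0], [-0.117, 0.003, 0], 0], [[0, 0, 0], [-0.127, 0.015, 0], 0], [[0, 0, 0], [-0.134, 0.026, 0], 0], [[0, 0, 0], [-0.139, 0.037, 0], 0], [[0, 0, 0], [-0.143, 0.046, 0], 0]]}}

```text
time_s: 12.7
tcp_pos: [558.7, 37.4, 99.3]
tcp_rot: [-89.9, -0.5, -7.1]
force: [0.1, -1.2, 0.9]
grip_width: 0.3
```

```bash
python3 - <<'E'
from h import *
snap("wrist","w10",None,1.5);
rgo(-87,0,70)
E
```

```text
rail tcp [-81.1   0.1  97.7]
pos [557.1  37.2  97.7] rot [-89.9  -0.3  -7.1] F [-1.   0.2 -1.2] t 12.75 w -0.3
turn [-0.001, 0.002, 0.005] shift [-0.0061, 0.0277, -0.0001]
```

View pics/w10.png

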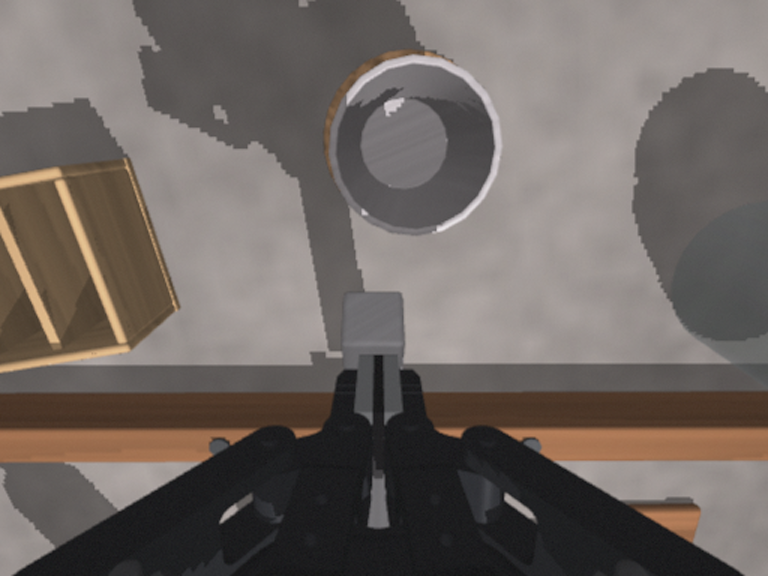

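Emit:
{"fn": "move_arm", "kwargs": {"motion": [[[0, 0, 0], [-0.003, 0.012, 0], 0], [[0, 0, 0], [-0.006, 0.022, 0], 0], [[0, 0, 0], [-0.006, 0.028, 0], 0], [[0, 0, 0], [-0.006, 0.031, 0], 0], [[0, 0, 0], [-0.006, 0.033, 0], 0], [[0, 0, 0], [-0.006, 0.033, 0], 0]]}}

```text
time_s: 13.5
tcp_pos: [551.5, 38.0, 64.7]
tcp_rot: [-89.9, -0.3, -7.1]
force: [-0.5, 0.4, -0.3]
grip_width: 0.1
```

```bash
python3 - <<'E'
from h import *
rgo(-87,0,70)
E
```

```text
rail tcp [-86.7   0.1  64.7]
pos [551.5  38.   64.7] rot [-89.9  -0.3  -7.1] F [-0.5  0.4 -0.3] t 13.5 w 0.1
turn [-0.001, 0.002, 0.005] shift [-0.0003, -0.0053, -0.0001]
```

```bash
python3 - <<'E'
from h import *
snap("wrist","w11",None,1.5);snap("scene","s11",(180,110,350,260),4)
E
```

```text
(no output)
```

View pics/w11.png

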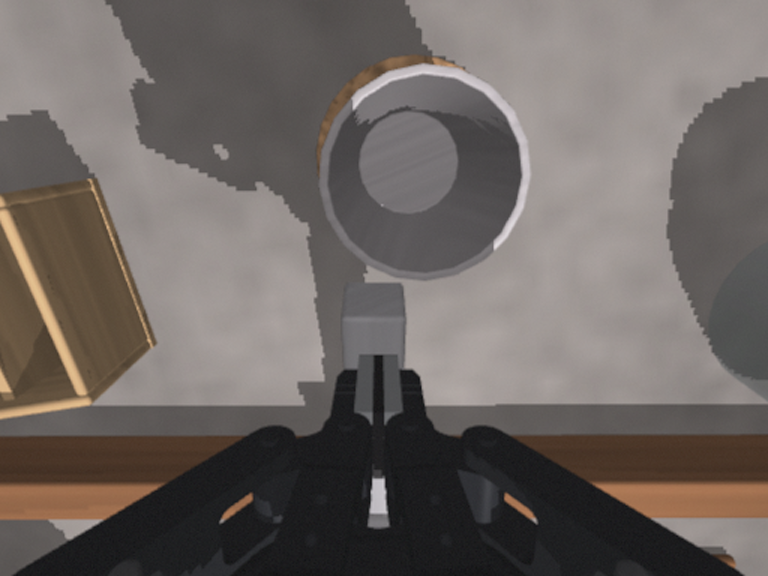

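View pics/s11.png

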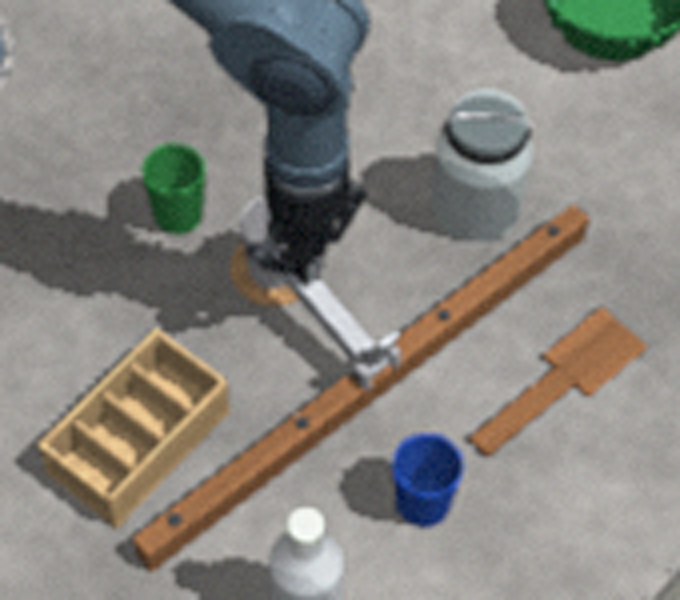

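The arm is nearly down with the finger still on it, and no hard stop felt yet. Pressing a little further.

Emit:
{"fn": "move_arm", "kwargs": {"motion": [[[0, 0, 0], [0, 0.003, 0], 0], [[0, 0, 0], [0, 0.006, 0], 0], [[0, 0, 0], [0, 0.009, 0], 0], [[0, 0, 0], [0, 0.012, 0], 0]]}}

```text
time_s: 14.1
tcp_pos: [551.6, 38.0, 52.6]
tcp_rot: [-89.9, -0.3, -7.1]
force: [-0.9, 0.3, 0.3]
grip_width: 0.1
```

```bash
python3 - <<'E'
from h import *
rgo(-87,0,70)
E
```

```text
rail tcp [-86.6   0.1  52.6]
pos [551.6  38.   52.6] rot [-89.9  -0.3  -7.1] F [-0.9  0.3  0.3] t 14.1 w 0.1
turn [-0.001, 0.002, 0.005] shift [-0.0003, -0.0174, -0.0001]
```

```bash
python3 - <<'E'
from h import *
snap("wrist","w12",(180,120,400,384),2.5);snap("scene","s12",(200,150,300,240),6)
E
```

```text
(no output)
```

View pics/w12.png

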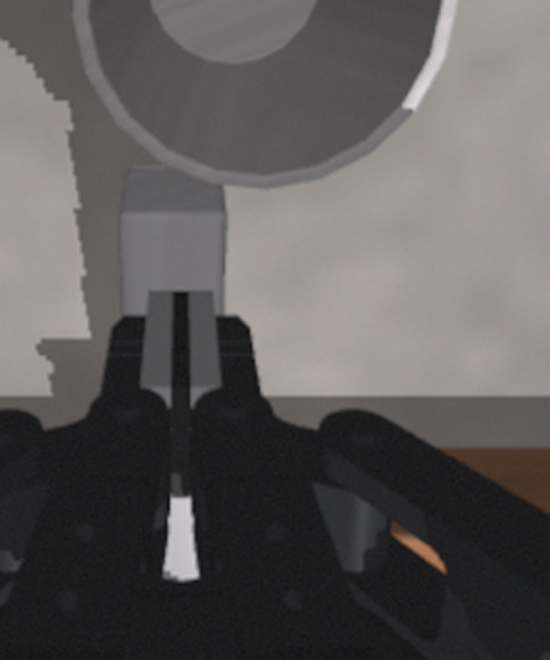

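View pics/s12.png

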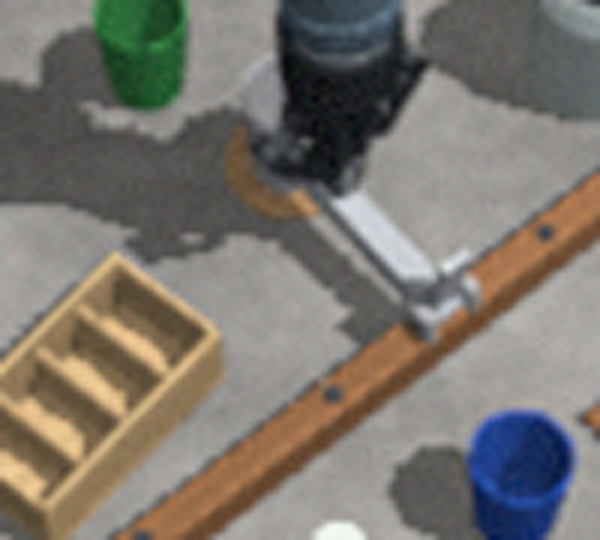

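```bash
python3 - <<'E'
from h import *
ci=camera_info("wrist");print(ci['eye'])
for th in (0,5,10,15,20,30):
    t=np.radians(th);u=np.array([-np.cos(t),np.sin(t)]);n=np.array([np.sin(t),np.cos(t)])
    o=[]
    for r,a in((127,6),(127,-18)):
        p=np.array([12,50])+r*u+a*n
        for y in(-11,11): o.append(np.round((proj(ci,rw(p[0],y,p[1]))-[180,120])*2.5).tolist())
    p=np.array([12,50])+98*u+6*n
    print(th,o,'z at r98',round(p[1],1))
E
```

```text
[470.43307614  48.65484262 213.32320225]
0 [[125.0, 176.0], [225.0, 177.0], [131.0, 146.0], [219.0, 146.0]] z at r98 56.0
5 [[121.0, 198.0], [228.0, 198.0], [128.0, 155.0], [222.0, 155.0]] z at r98 64.5
10 [[118.0, 227.0], [231.0, 228.0], [125.0, 169.0], [225.0, 169.0]] z at r98 72.9
15 [[114.0, 265.0], [235.0, 265.0], [122.0, 190.0], [228.0, 190.0]] z at r98 81.2
20 [[109.0, 312.0], [239.0, 312.0], [118.0, 218.0], [231.0, 218.0]] z at r98 89.2
30 [[100.0, 437.0], [247.0, 438.0], [110.0, 300.0], [238.0, 300.0]] z at r98 104.2
```

Emit:
{"fn": "move_arm", "kwargs": {"motion": [[[0, 0, 0], [0, 0.003, 0], 0], [[0, 0, 0], [0, 0.006, 0], 0], [[0, 0, 0], [0, 0.008, 0], 0]]}}

```text
time_s: 14.58
tcp_pos: [551.2, 37.9, 44.1]
tcp_rot: [-89.9, -0.3, -7.1]
force: [0.4, 0.4, -0.3]
grip_width: 0.4
```

```bash
python3 - <<'E'
from h import *
snap("wrist","w13",(180,120,400,384),2.5);rgo(-87,0,44)
E
```

```text
rail tcp [-87.    0.   43.9]
pos [551.2  37.9  43.9] rot [-89.9  -0.2  -7.1] F [-0.8 -1.1 -0.2] t 14.625 w -0.1
turn [-0.001, 0.002, 0.004] shift [0.0, -0.0001, -0.0]
```

View pics/w13.png

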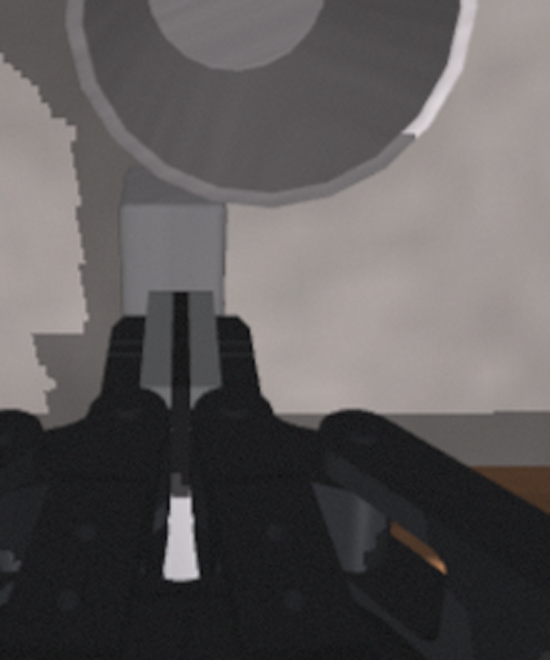

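```bash
python3 - <<'E'
from h import *
ci=camera_info("wrist");s=state();M=rot(s['tcp_rot'])
for p in((0,0,0),(0,14,0),(-11,14,0),(11,14,0),(-11,0,0),(0,-20,0),(-11,-20,0)):
    print(p,np.round((proj(ci,s['tcp_pos']+M@np.array(p,float))-[180,120])*2.5))
for th in (0,2.5,5,7.5):
    t=np.radians(th);u=np.array([-np.cos(t),np.sin(t)]);n=np.array([np.sin(t),np.cos(t)])
    p=np.array([12,50])+127*u+6*n
    print(th,[np.round((proj(ci,rw(p[0],y,p[1]))-[180,120])*2.5).tolist() for y in(-11,11)])
E
```

```text
(0, 0, 0) [175. 284.]
(0, 14, 0) [175. 260.]
(-11, 14, 0) [175. 219.]
(11, 14, 0) [175. 298.]
(-11, 0, 0) [175. 242.]
(0, -20, 0) [175. 327.]
(-11, -20, 0) [175. 280.]
0 [[122.0, 190.0], [227.0, 191.0]]
2.5 [[121.0, 201.0], [229.0, 202.0]]
5 [[119.0, 214.0], [231.0, 214.0]]
7.5 [[117.0, 229.0], [233.0, 229.0]]
```

The arm is at about 3°. Judging by contact, the shut fingertips reach only about z ≈ TCP+15, so I'm going by contact force rather than the stated tip offset. Continuing down.

Emit:
{"fn": "move_arm", "kwargs": {"motion": [[[0, 0, 0], [0, 0.003, 0], 0], [[0, 0, 0], [0, 0.005, 0], 0], [[0, 0, 0], [0, 0.007, 0], 0]]}}

```text
time_s: 15.0
tcp_pos: [551.2, 38.0, 37.9]
tcp_rot: [-90.0, -0.2, -7.1]
force: [-4.4, -1.4, 15.9]
grip_width: -0.2
```

```bash
python3 - <<'E'
from h import *
rgo(-87,0,44)
E
```

```text
rail tcp [-87.    0.1  37.9]
pos [551.2  38.   37.9] rot [-90.   -0.2  -7.1] F [-4.4 -1.4 15.9] t 15.0 w -0.2
turn [-0.0, 0.002, 0.004] shift [0.0, -0.0061, -0.0001]
```

Hard stop at 16 N, so the arm is down. I'll rise and check, then go in front of the caddy.

Emit:
{"fn": "move_arm", "kwargs": {"motion": [[[0, 0, 0], [0, -0.04, 0], 0], [[0, 0, 0], [0, -0.1, 0], 0], [[0, 0, 0], [0, -0.15, 0], 0], [[0, 0, 0], [-0.03, -0.17, -0.05], 0.03], [[0, 0, 0], [-0.06, -0.17, -0.1], 0.06], [[0, 0, 0], [-0.08, -0.17, -0.15], 0.085], [[0, 0, 0], [-0.08, -0.17, -0.16], 0.085], [[0, 0, 0], [-0.08, -0.17, -0.16], 0.085]]}}

```text
time_s: 16.0
tcp_pos: [451.6, -111.3, 207.6]
tcp_rot: [-90.0, -0.2, -7.2]
force: [-0.7, 0.3, 0.0]
grip_width: 84.9
```

```bash
python3 - <<'E'
from h import *
ci=snap("wrist","w14",None,1.5);rgo(-180,-201,60)
for th in (0,3,6):
    t=np.radians(th);u=np.array([-np.cos(t),np.sin(t)]);n=np.array([np.sin(t),np.cos(t)])
    p=np.array([12,50])+127*u+6*n
    print(th,[np.round(1.5*proj(ci,rw(p[0],y,p[1]))).tolist() for y in(-11,11)])
print("tabtip",1.5*proj(ci,rw(12,0,114)))
E
```

```text
rail tcp [-166.7 -159.1  207.7]
pos [ 452.1 -109.9  207.7] rot [-89.9  -0.3  -7. ] F [-0.7  0.4 -0.1] t 16.05 w 85.0
turn [-0.001, 0.003, 0.004] shift [-0.014, 0.1476, -0.042]
0 [[576.0, 321.0], [605.0, 321.0]]
3 [[580.0, 325.0], [609.0, 325.0]]
6 [[583.0, 330.0], [614.0, 330.0]]
tabtip [599.80881315 515.97623421]
```

View pics/w14.png

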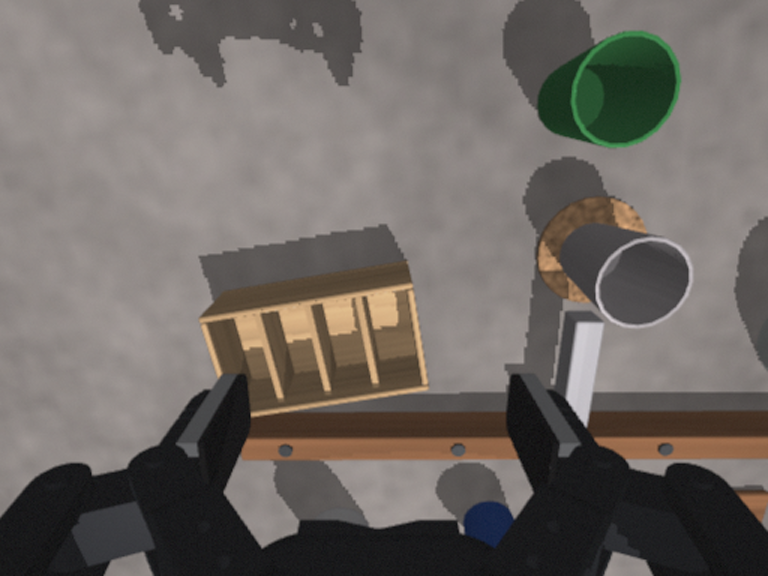

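The stop reads about 0° (end edge at row 321, as predicted for fully down). Now the caddy's position in rail coordinates.

```bash
python3 - <<'E'
from h import *
ci=camera_info("wrist")
W=lambda u,v,z:px(ci,((u+.5)/1.5-.5,(v+.5)/1.5-.5),z)
P=[wr(W(*p,60)) for p in((202,320),(410,286),(428,387))]
for p in P:print(np.round(p,1))
c=(P[0]+P[2])/2;print('centre',c, 'skew',np.degrees(np.arctan2(-(P[1]-P[0])[0],(P[1]-P[0])[1])))
E
```

```text
[-116.9 -287.2   60. ]
[-143.8 -134.6   60. ]
[ -60.8 -118.5   60. ]
centre [ -88.87560209 -202.85085985   60.        ] skew 9.966603456696646
```

```bash
python3 -c "
from h import *
rgo(-178,-203,20)"
```

```text
rail tcp [-166.7 -159.1  207.7]
pos [ 452.1 -109.9  207.7] rot [-89.9  -0.3  -7. ] F [-0.7  0.4 -0.1] t 16.05 w 85.0
turn [-0.001, 0.003, 0.004] shift [-0.0122, 0.1876, -0.0441]
```

Emit:
{"fn": "move_arm", "kwargs": {"motion": [[[0, 0, 0], [-0.012, 0.03, -0.044], 0.085], [[0, 0, 0], [-0.012, 0.08, -0.044], 0.085], [[0, 0, 0], [-0.012, 0.13, -0.044], 0.085], [[0, 0, 0], [-0.012, 0.165, -0.044], 0.085], [[0, 0, 0], [-0.012, 0.185, -0.044], 0.085], [[0, 0, 0], [-0.012, 0.188, -0.044], 0.085]]}}

```text
time_s: 16.8
tcp_pos: [435.7, -149.1, 18.2]
tcp_rot: [-89.8, -0.1, -6.8]
force: [-0.2, -0.6, 0.4]
grip_width: 84.7
```

```bash
python3 - <<'E'
from h import *
snap("wrist","w15",None,1.5);snap("scene","s15",(180,140,300,250),6);rgo(-150,-203,20)
E
```

```text
rail tcp [-176.8 -201.2   19.7]
pos [ 436.9 -150.5   19.7] rot [-89.9  -0.3  -6.9] F [-0.3 -0.8 -0.1] t 16.9 w 85.0
turn [-0.002, 0.005, 0.005] shift [0.0268, -0.0001, -0.0019]
```

View pics/w15.png

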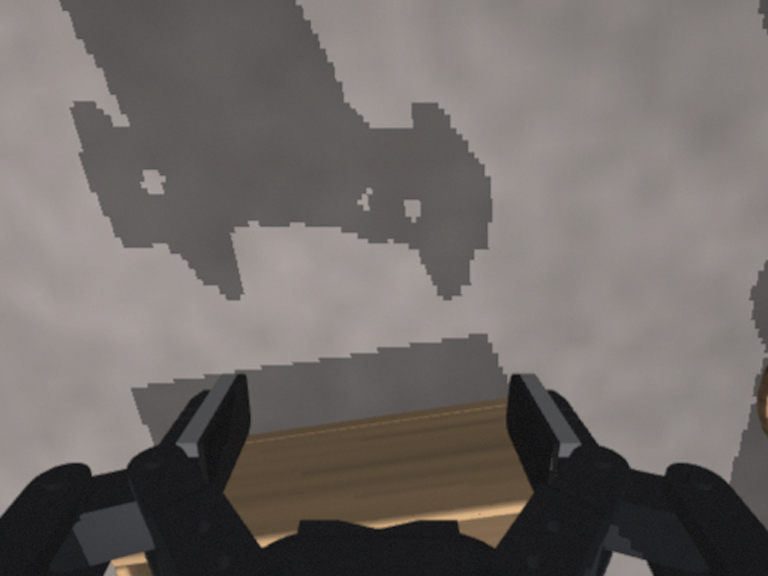

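View pics/s15.png

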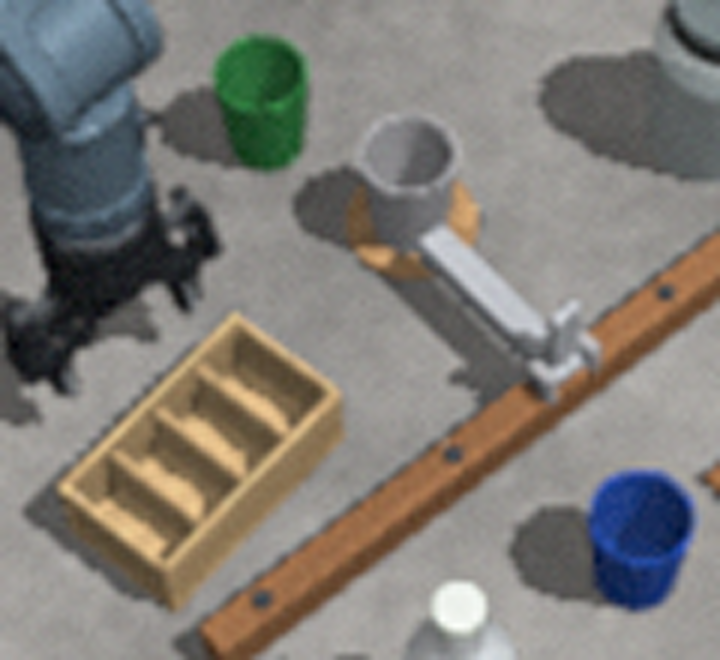

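```bash
python3 - <<'E'
from h import *
s=camera_info("scene")
for y in(-153,-249):
  for z in(5,20,35,50,65): print(y,z,np.round((proj(s,rw(-177,y,z))-[180,140])*6))
E
```

```text
-153 5 [186. 338.]
-153 20 [183. 326.]
-153 35 [181. 314.]
-153 50 [179. 302.]
-153 65 [177. 289.]
-249 5 [ 66. 422.]
-249 20 [ 63. 411.]
-249 35 [ 60. 399.]
-249 50 [ 56. 387.]
-249 65 [ 53. 375.]
```

Measured from the scene view, the open tips are at z≈42 when TCP z is 20. Lowering 6 mm, then pushing the front wall toward the rail with both fingers.

Emit:
{"fn": "move_arm", "kwargs": {"motion": [[[0, 0.005, 0.005], [0.005, 0.006, -0.002], 0.085], [[0, 0.005, 0.005], [0.015, 0.006, -0.002], 0.085], [[0, 0.005, 0.005], [0.025, 0.006, -0.002], 0.085], [[0, 0.005, 0.005], [0.035, 0.006, -0.002], 0.085], [[0, 0.005, 0.005], [0.045, 0.006, -0.002], 0.085], [[0, 0.005, 0.005], [0.055, 0.006, -0.002], 0.085], [[0, 0.005, 0.005], [0.063, 0.006, -0.002], 0.085], [[0, 0.005, 0.005], [0.068, 0.006, -0.002], 0.085]]}}

```text
time_s: 17.9
tcp_pos: [504.7, -161.2, 13.9]
tcp_rot: [-89.9, -0.0, -7.2]
force: [-3.1, 0.8, -1.0]
grip_width: 85.2
```

```bash
python3 - <<'E'
from h import *
snap("scene","s16",(180,140,300,250),6);rgo(-100,-203,14)
E
```

```text
rail tcp [-107.4 -203.2   14. ]
pos [ 505.5 -161.2   14. ] rot [-89.9  -0.1  -7.2] F [-1.5  0.3 -1. ] t 17.95 w 84.8
turn [-0.002, -0.0, 0.001] shift [0.0074, 0.0001, 0.0002]
```

View pics/s16.png

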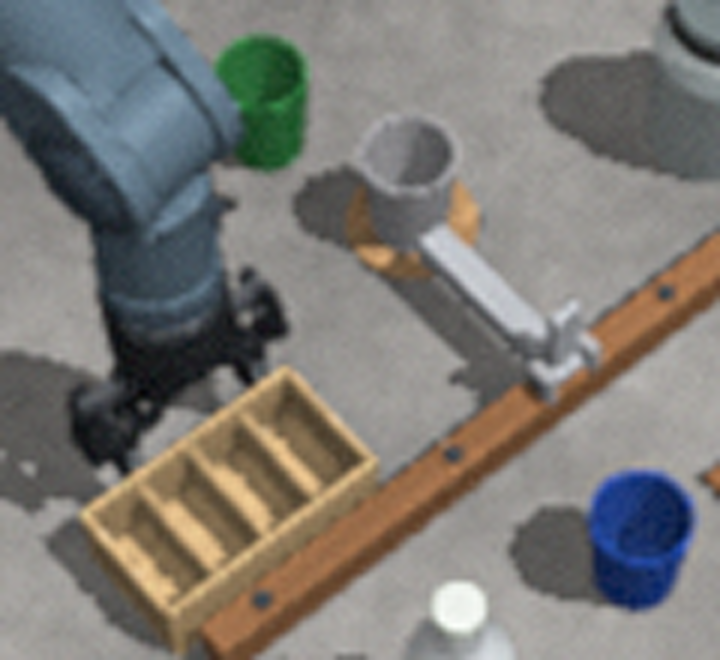

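Emit:
{"fn": "move_arm", "kwargs": {"motion": [[[0, 0, 0], [0.004, 0, 0], 0.085], [[0, 0, 0], [0.008, 0, 0], 0.085], [[0, 0, 0], [0.012, 0, 0], 0.085], [[0, 0, 0], [0.015, 0, 0], 0.085]]}}

```text
time_s: 18.45
tcp_pos: [510.9, -162.1, 12.6]
tcp_rot: [-90.0, 1.1, -7.1]
force: [-20.7, 2.4, 15.4]
grip_width: 84.9
```

```bash
python3 - <<'E'
from h import *
snap("scene","s17",(180,140,300,250),6);rgo(-100,-203,14)
E
```

```text
rail tcp [-101.9 -203.5   12.5]
pos [ 510.9 -162.1   12.5] rot [-90.    1.1  -7.1] F [-17.3   1.9  12.8] t 18.5 w 85.2
turn [-0.0, 0.001, -0.019] shift [0.0019, -0.0015, 0.0005]
```

View pics/s17.png

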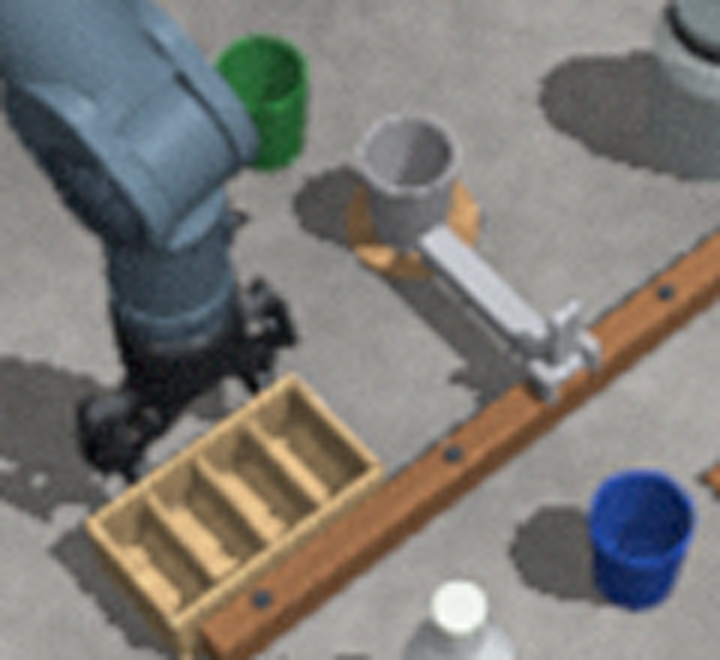

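The caddy is flush against the rail (20 N). Backing off and going round to its far end with the fingers shut.

Emit:
{"fn": "move_arm", "kwargs": {"motion": [[[0, 0, -0.019], [-0.02, -0.005, 0], 0.085], [[0, 0, -0.019], [-0.03, -0.05, 0], 0.085], [[0, 0, -0.019], [-0.03, -0.1, 0], 0.05], [[0, 0, -0.019], [-0.01, -0.12, -0.04], 0], [[0, 0, -0.019], [0.02, -0.12, -0.08], 0], [[0, 0, -0.019], [0.052, -0.12, -0.115], 0], [[0, 0, -0.019], [0.052, -0.12, -0.122], 0], [[0, 0, -0.019], [0.052, -0.12, -0.122], 0]]}}

```text
time_s: 19.5
tcp_pos: [550.1, -290.3, 131.6]
tcp_rot: [-90.0, -0.1, -7.2]
force: [0.5, 1.0, 0.2]
grip_width: 0.1
```

```bash
python3 - <<'E'
from h import *
ci=snap("wrist","w18",None,1.5);rgo(-50,-325,20)
E
```

```text
rail tcp [ -47.3 -324.4  131.6]
pos [ 549.9 -288.9  131.6] rot [-90.   -0.   -7.1] F [ 0.2  0.6 -0.6] t 19.55 w 0.0
turn [-0.001, 0.002, 0.001] shift [-0.0027, 0.1116, -0.0007]
```

View pics/w18.png

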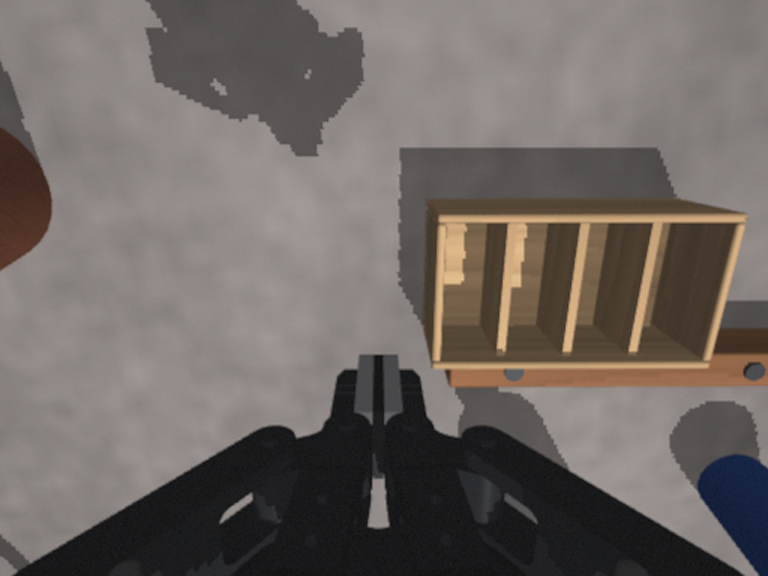

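Emit:
{"fn": "move_arm", "kwargs": {"motion": [[[0, 0, 0], [-0.002, 0.05, 0], 0], [[0, 0, 0], [-0.002, 0.1, 0], 0], [[0, 0, 0], [-0.002, 0.113, 0], 0], [[0, 0, 0], [-0.002, 0.113, 0.01], 0], [[0, 0, 0], [-0.002, 0.113, 0.025], 0], [[0, 0, 0], [-0.002, 0.113, 0.04], 0], [[0, 0, 0], [-0.002, 0.113, 0.055], 0], [[0, 0, 0], [-0.002, 0.113, 0.07], 0]]}}

```text
time_s: 20.55
tcp_pos: [557.7, -221.2, 20.8]
tcp_rot: [-90.2, -0.2, -7.1]
force: [-2.1, -6.3, 3.4]
grip_width: 0.4
```

```bash
python3 - <<'E'
from h import *
snap("scene","s19",(180,140,300,250),6);ci=snap("wrist","w19",None,1.5);rgo(-50,-190,20)
E
```

```text
rail tcp [ -47.9 -252.1   20.5]
pos [ 558.4 -217.1   20.5] rot [-90.   -0.2  -6.9] F [-0.2 -0.5 -0.2] t 20.65 w 0.1
turn [-0.001, 0.005, 0.004] shift [-0.0018, 0.0005, 0.0621]
```

View pics/s19.png

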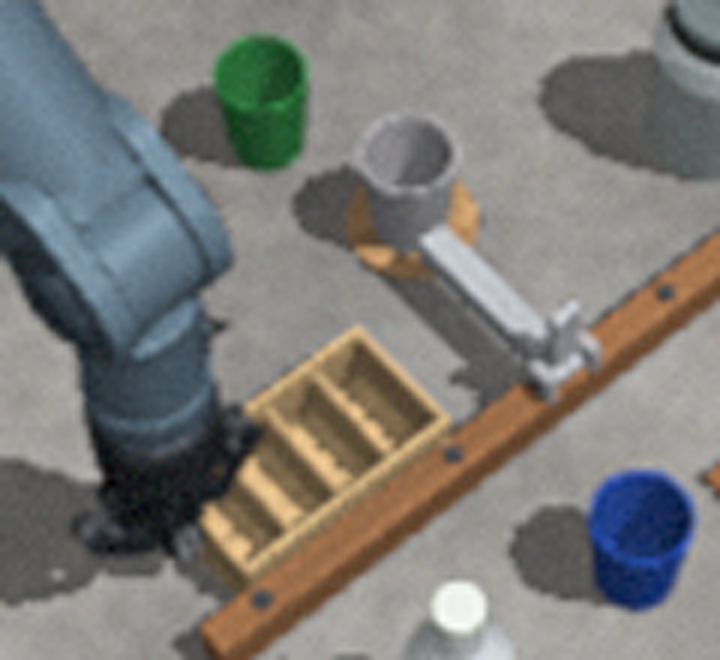

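View pics/w19.png

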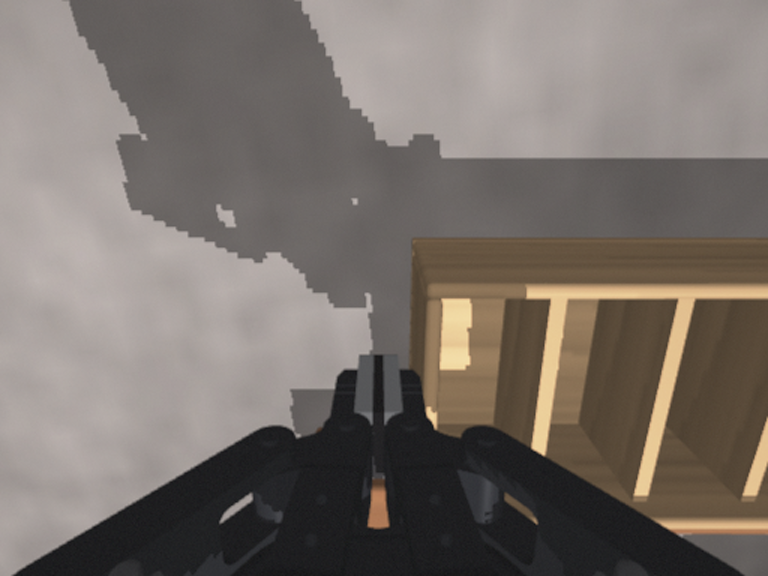

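Emit:
{"fn": "move_arm", "kwargs": {"motion": [[[0, 0.005, 0.004], [-0.002, 0, 0.012], 0], [[0, 0.005, 0.004], [-0.002, 0, 0.024], 0], [[0, 0.005, 0.004], [-0.002, 0, 0.036], 0], [[0, 0.005, 0.004], [-0.002, 0, 0.046], 0], [[0, 0.005, 0.004], [-0.002, 0, 0.05], 0], [[0, 0.005, 0.004], [-0.002, 0, 0.05], 0]]}}

```text
time_s: 21.4
tcp_pos: [562.8, -166.0, 20.6]
tcp_rot: [-89.9, -0.0, -7.2]
force: [0.3, -1.3, 0.7]
grip_width: 0.1
```

```bash
python3 - <<'E'
from h import *
snap("scene","s20",(180,140,300,250),6);rgo(-50,-190,20)
E
```

```text
rail tcp [ -50.  -200.9   20.5]
pos [ 562.7 -166.    20.5] rot [-89.9   0.   -7.2] F [-0.1 -1.2  1.2] t 21.45 w -0.2
turn [-0.002, 0.0, -0.0] shift [0.0, 0.0005, 0.0109]
```

View pics/s20.png

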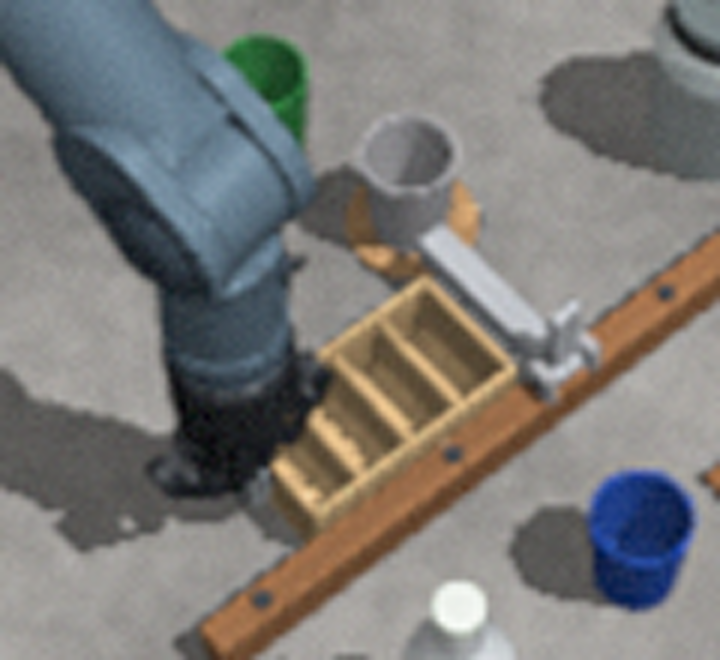

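Nearly at the stop, gap about 10 mm. Creeping the rest by force.

Emit:
{"fn": "move_arm", "kwargs": {"motion": [[[0, 0, 0], [0, 0, 0.003], 0], [[0, 0, 0], [0, 0, 0.006], 0], [[0, 0, 0], [0, 0, 0.009], 0], [[0, 0, 0], [0, 0, 0.011], 0]]}}

```text
time_s: 21.95
tcp_pos: [564.0, -155.0, 20.5]
tcp_rot: [-89.9, 0.0, -7.2]
force: [-0.0, -2.7, 1.5]
grip_width: 0.2
```

```bash
python3 - <<'E'
from h import *
rgo(-50,-190,20)
E
```

```text
rail tcp [ -50.1 -189.7   20.5]
pos [ 564.  -155.    20.5] rot [-89.9   0.   -7.2] F [-0.  -2.7  1.5] t 21.95 w 0.2
turn [-0.002, 0.0, -0.0] shift [0.0001, 0.0005, -0.0003]
```

Emit:
{"fn": "move_arm", "kwargs": {"motion": [[[0, 0, 0], [0, 0, 0.002], 0], [[0, 0, 0], [0, 0, 0.004], 0], [[0, 0, 0], [0, 0, 0.0055], 0]]}}

```text
time_s: 22.32
tcp_pos: [564.4, -151.4, 20.5]
tcp_rot: [-90.0, 0.0, -7.2]
force: [-1.5, -7.7, 1.9]
grip_width: 0.1
```

```bash
python3 - <<'E'
from h import *
rgo(-50,-190,20);snap("scene","s21",(220,160,300,230),9)
E
```

```text
rail tcp [ -50.1 -186.2   20.5]
pos [ 564.4 -151.4   20.5] rot [-90.    0.   -7.2] F [-1.5 -7.7  1.9] t 22.325 w 0.1
turn [0.0, -0.001, -0.0] shift [0.0001, 0.0005, -0.0038]
```

View pics/s21.png

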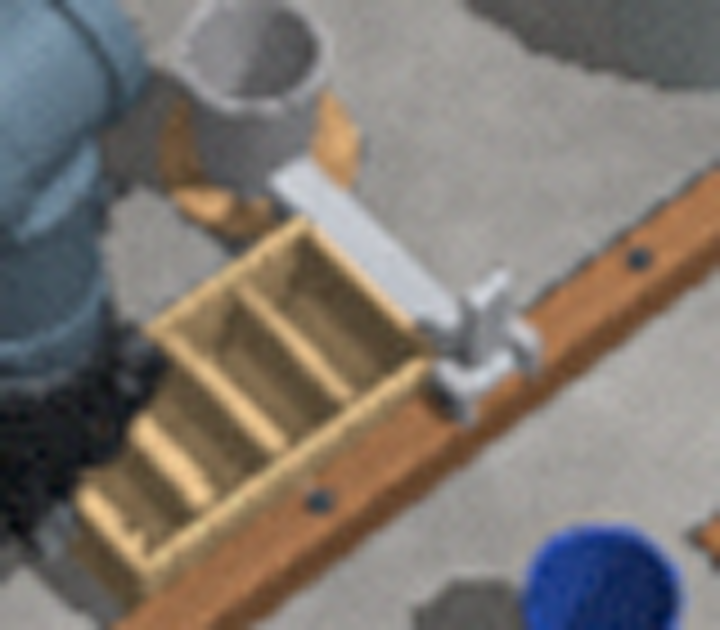

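Emit:
{"fn": "move_arm", "kwargs": {"motion": [[[0, 0, 0], [0, 0, 0.002], 0], [[0, 0, 0], [0, 0, 0.004], 0], [[0, 0, 0], [0, 0, 0.004], 0]]}}

```text
time_s: 22.75
tcp_pos: [564.5, -151.5, 20.5]
tcp_rot: [-90.3, 0.0, -7.4]
force: [-0.6, -8.4, 1.2]
grip_width: -0.2
```

Emit:
{"fn": "move_arm", "kwargs": {"motion": [[[0, 0, 0], [0, 0, -0.02], 0], [[0, 0, 0], [0, -0.03, -0.035], 0], [[0, 0, 0], [0, -0.09, -0.035], 0], [[0, 0, 0], [-0.04, -0.14, 0.02], 0], [[0, 0, 0], [-0.07, -0.18, 0.07], 0], [[0, 0, 0], [-0.07, -0.18, 0.07], 0]]}}

```text
time_s: 23.5
tcp_pos: [504.0, -67.1, 202.0]
tcp_rot: [-90.2, -0.1, -7.0]
force: [-0.3, -0.3, -0.7]
grip_width: -0.1
```

```bash
python3 - <<'E'
from h import *
rgo(-50,-190,20);ci=snap("wrist","w22",None,1.5)
print([np.round(1.5*proj(ci,rw(*p,60))).tolist() for p in((-90,-171),(-90,-11),(0,-11),(0,-171))])
print([np.round(1.5*proj(ci,rw(0,y,40))).tolist() for y in(-280,280)],[np.round(1.5*proj(ci,rw(-115,y,56))).tolist() for y in(-11,11)])
E
```

```text
rail tcp [-120.6 -110.1  202. ]
pos [504.  -67.1 202. ] rot [-90.2  -0.1  -7. ] F [-0.3 -0.3 -0.7] t 23.5 w -0.1
turn [0.003, 0.003, 0.002] shift [0.0701, 0.1823, -0.0796]
[[291.0, 299.0], [516.0, 299.0], [504.0, 408.0], [298.0, 408.0]]
[[169.0, 393.0], [854.0, 395.0]] [[518.0, 264.0], [549.0, 264.0]]
```

View pics/w22.png

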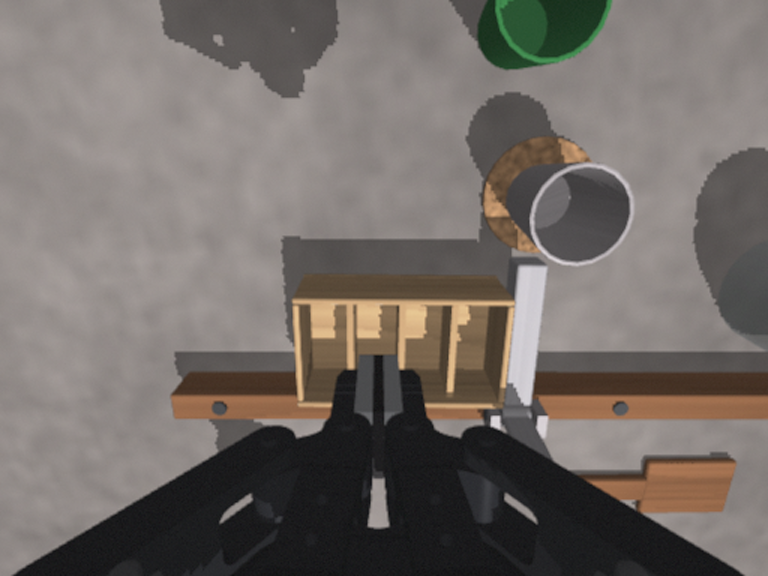

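The caddy is square, flush, and touching the stop's side (end edge column 514, stop edge 512). Next is the tab: finger in front of it, raise the arm to about 55–60°, then finish by pushing the arm from the front, because the gripper body would foul the rising arm.

```bash
python3 -c "
from h import *
rgo(-25,0,82)"
```

```text
rail tcp [-120.8 -107.3  203.6]
pos [504.2 -64.4 203.6] rot [-90.1  -0.2  -6.8] F [-1.2  3.   1.4] t 23.55 w -0.2
turn [0.002, 0.006, 0.003] shift [0.0961, 0.1217, 0.107]
```

Emit:
{"fn": "move_arm", "kwargs": {"motion": [[[0.002, 0.006, 0.003], [0.03, 0, 0.035], 0], [[0.002, 0.006, 0.003], [0.065, 0, 0.07], 0], [[0.002, 0.006, 0.003], [0.096, 0.01, 0.107], 0], [[0.002, 0.006, 0.003], [0.096, 0.03, 0.107], 0], [[0.002, 0.006, 0.003], [0.096, 0.07, 0.107], 0], [[0.002, 0.006, 0.003], [0.096, 0.11, 0.107], 0], [[0.002, 0.006, 0.003], [0.096, 0.122, 0.107], 0], [[0.002, 0.006, 0.003], [0.096, 0.122, 0.107], 0]]}}

```text
time_s: 24.55
tcp_pos: [611.3, 29.6, 80.6]
tcp_rot: [-90.0, 0.2, -7.2]
force: [-0.1, 0.4, 0.7]
grip_width: -0.1
```

```bash
python3 - <<'E'
from h import *
rgo(-3,0,82);ci=snap("wrist","w23",None,1.5);snap("scene","s23",(220,150,300,220),9)
E
```

```text
rail tcp [-26.3  -0.7  80.6]
pos [611.3  29.6  80.6] rot [-90.    0.2  -7.2] F [-0.1  0.4  0.7] t 24.55 w -0.1
turn [0.0, -0.0, -0.003] shift [0.0233, -0.0015, 0.0007]
```

View pics/w23.png

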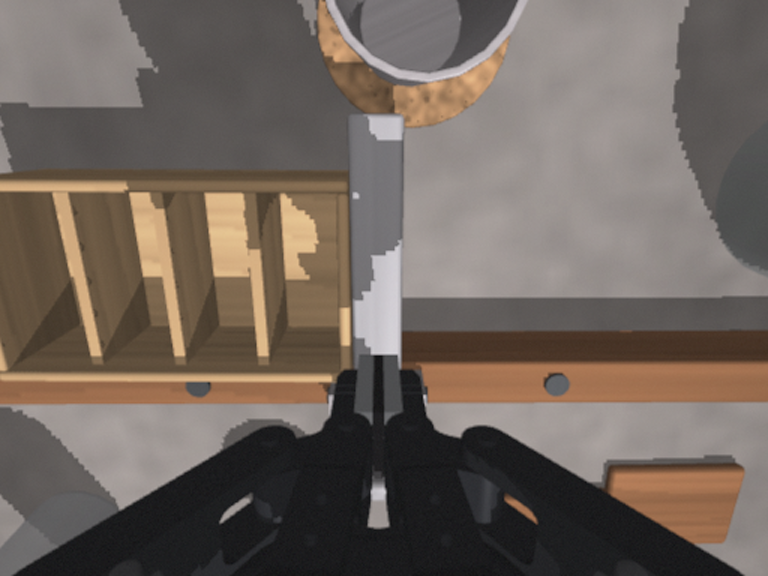

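View pics/s23.png

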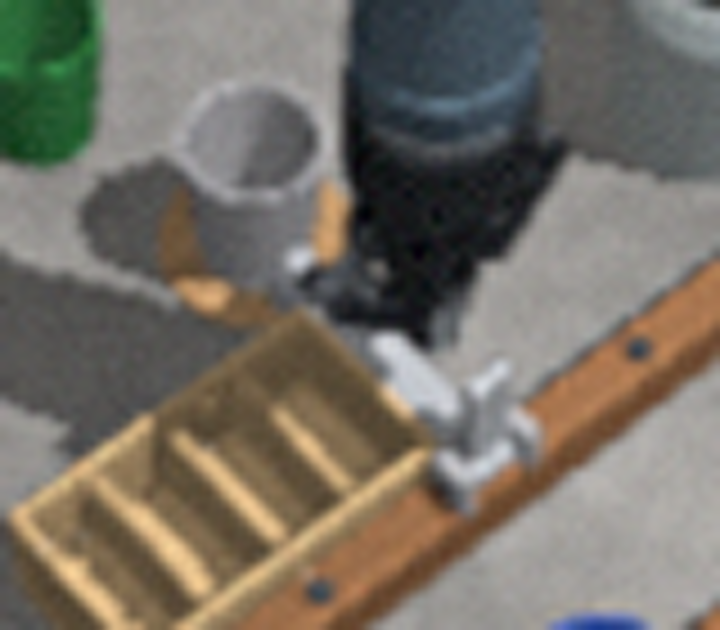

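Emit:
{"fn": "move_arm", "kwargs": {"motion": [[[0, 0, 0], [0.012, 0, 0.001], 0], [[0, 0, 0], [0.024, 0, 0.001], 0], [[0, 0, 0], [0.036, 0.001, 0.001], 0], [[0, 0, 0], [0.048, 0.004, 0.001], 0], [[0, 0, 0], [0.056, 0.009, 0.001], 0], [[0, 0, 0], [0.062, 0.014, 0.001], 0], [[0, 0, 0], [0.064, 0.017, 0.001], 0], [[0, 0, 0], [0.064, 0.017, 0.001], 0]]}}

```text
time_s: 25.65
tcp_pos: [677.9, 22.5, 65.9]
tcp_rot: [-90.0, -0.2, -7.2]
force: [-0.5, -1.1, 0.2]
grip_width: 0.2
```

```bash
python3 - <<'E'
from h import *
rgo(41,0,57);ci=snap("wrist","w24",None,1.5);snap("scene","s24",(220,150,300,220),9)
E
```

```text
rail tcp [40.7  0.6 65.9]
pos [677.9  22.5  65.9] rot [-90.   -0.2  -7.2] F [-0.5 -1.1  0.2] t 25.65 w 0.2
turn [0.0, -0.0, 0.003] shift [0.0003, 0.0089, -0.0006]
```

View pics/w24.png

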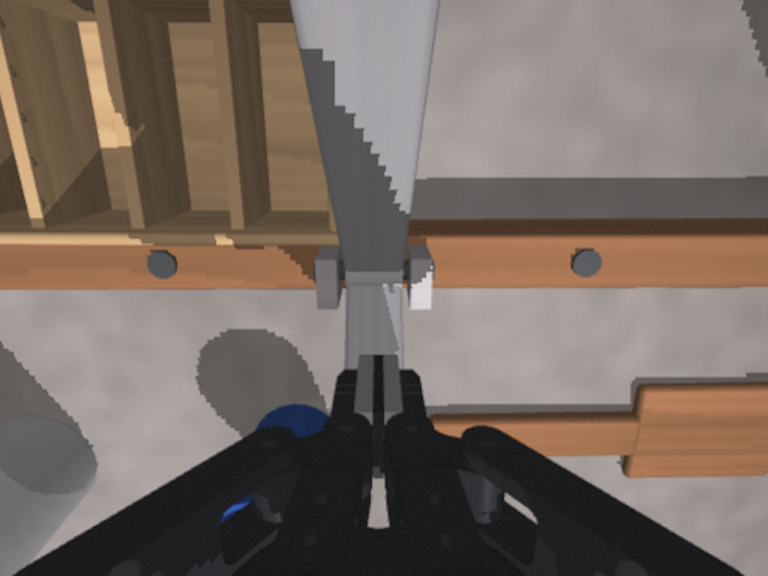

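View pics/s24.png

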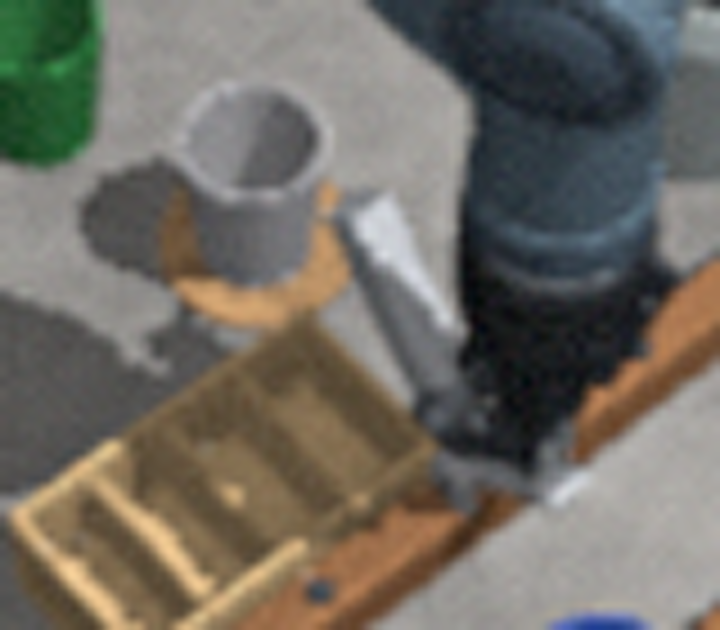

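The arm is at about 50° and the caddy hasn't moved. Lifting off and going round to the front of the arm.

Emit:
{"fn": "move_arm", "kwargs": {"motion": [[[0, 0, 0], [0.003, -0.03, 0], 0], [[0, 0, 0], [0.003, -0.08, 0], 0], [[0, 0, 0], [0, -0.135, 0], 0], [[0, 0, 0], [-0.03, -0.15, 0], 0], [[0, 0, 0], [-0.08, -0.15, 0], 0], [[0, 0, 0], [-0.13, -0.15, 0], 0], [[0, 0, 0], [-0.155, -0.15, 0], 0], [[0, 0, 0], [-0.155, -0.145, 0], 0]]}}

```text
time_s: 26.75
tcp_pos: [521.9, 40.9, 210.6]
tcp_rot: [-90.2, -0.2, -7.2]
force: [0.8, -0.2, 0.0]
grip_width: -0.3
```

```bash
python3 - <<'E'
from h import *
rgo(-112,0,112);ci=snap("wrist","w25",None,1.5)
for th in (40,45,50,55,60):
    t=np.radians(th);u=np.array([-np.cos(t),np.sin(t)]);n=np.array([np.sin(t),np.cos(t)])
    o=[]
    for a in (6,-18):
        p=np.array([12,50])+127*u+a*n; o.append([np.round(1.5*proj(ci,rw(p[0],y,p[1]))).tolist() for y in(-11,11)])
    print(th,o)
E
```

```text
rail tcp [-116.4   -0.7  210.6]
pos [521.9  40.9 210.6] rot [-90.2  -0.2  -7.2] F [ 0.8 -0.2  0. ] t 26.75 w -0.3
turn [0.004, -0.0, 0.004] shift [0.004, 0.0987, 0.001]
40 [[[358.0, 347.0], [397.0, 347.0]], [[359.0, 310.0], [396.0, 310.0]]]
45 [[[358.0, 365.0], [397.0, 365.0]], [[359.0, 326.0], [396.0, 326.0]]]
50 [[[358.0, 385.0], [397.0, 385.0]], [[358.0, 343.0], [397.0, 343.0]]]
55 [[[357.0, 406.0], [397.0, 406.0]], [[358.0, 362.0], [397.0, 362.0]]]
60 [[[357.0, 427.0], [398.0, 427.0]], [[357.0, 382.0], [397.0, 382.0]]]
```

View pics/w25.png

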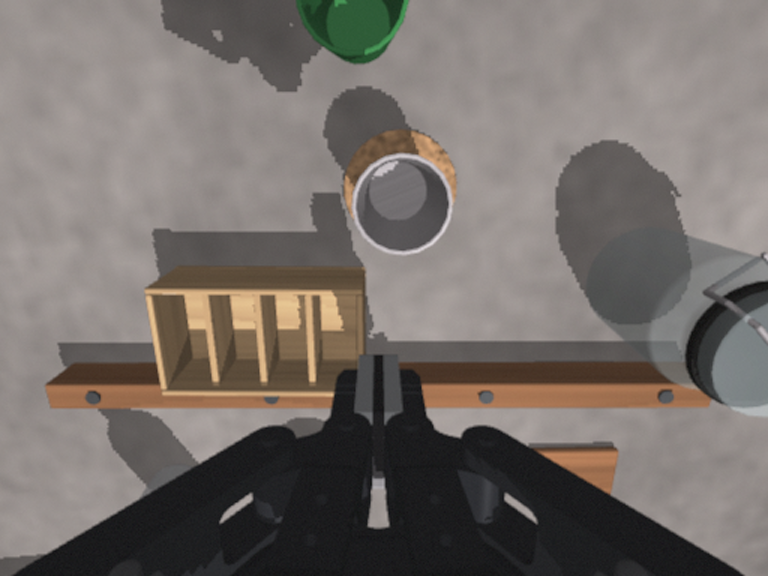

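The arm is hidden behind the finger, so it's at least 55° up. Descending in front of it and pushing away from the robot.

Emit:
{"fn": "move_arm", "kwargs": {"motion": [[[0.004, 0, 0.004], [0.002, 0.05, 0.001], 0], [[0.004, 0, 0.004], [0.002, 0.085, 0.001], 0], [[0.004, 0, 0.004], [0.002, 0.094, 0.001], 0], [[0.004, 0, 0.004], [0.02, 0.094, 0.001], 0], [[0.004, 0, 0.004], [0.04, 0.092, 0.001], 0], [[0.004, 0, 0.004], [0.06, 0.088, 0.001], 0], [[0.004, 0, 0.004], [0.08, 0.083, 0.001], 0], [[0.004, 0, 0.004], [0.095, 0.079, 0.001], 0], [[0.004, 0, 0.004], [0.105, 0.077, 0.001], 0], [[0.004, 0, 0.004], [0.105, 0.077, 0.001], 0]]}}

```text
time_s: 28.05
tcp_pos: [628.8, 27.7, 133.8]
tcp_rot: [-89.9, -0.1, -7.3]
force: [-0.5, -0.2, -0.6]
grip_width: 0.0
```

```bash
python3 - <<'E'
from h import *
rgo(4,0,130);ci=snap("wrist","w26",None,1.5);snap("scene","s26",(220,140,300,210),9)
E
```

```text
rail tcp [ -8.7  -0.4 133.8]
pos [628.8  27.7 133.8] rot [-89.9  -0.1  -7.3] F [-0.5 -0.2 -0.6] t 28.05 w 0.0
turn [-0.002, -0.002, 0.001] shift [0.0127, 0.0039, 0.0004]
```

View pics/s26.png

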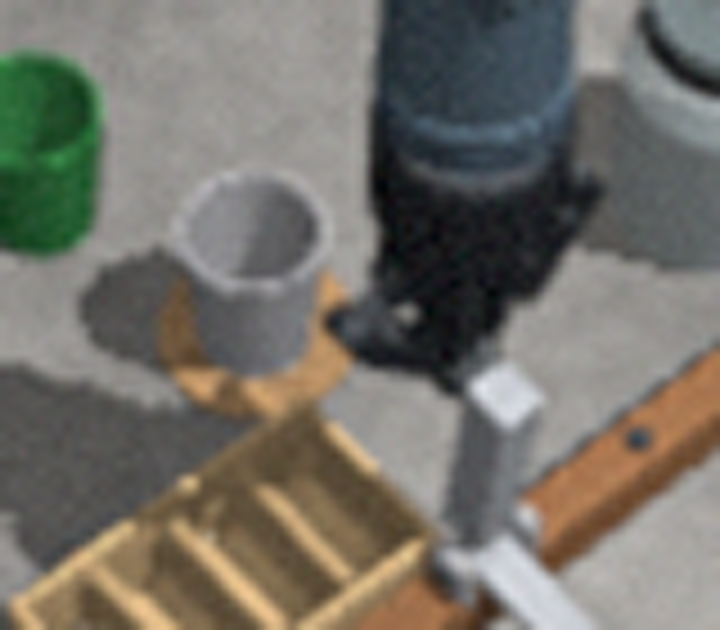

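View pics/w26.png

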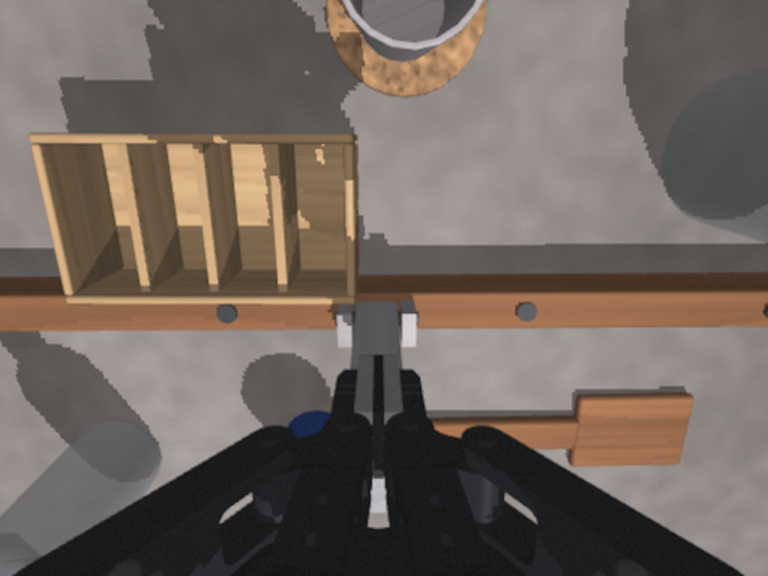

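Around upright now. Pushing 14 mm more so it leans clearly past upright, then backing off.

Emit:
{"fn": "move_arm", "kwargs": {"motion": [[[0, 0, 0], [0.005, 0, 0], 0], [[0, 0, 0], [0.01, 0, 0], 0], [[0, 0, 0], [0.014, 0, 0], 0], [[0, 0, 0], [0.014, 0, 0], 0], [[0, 0, 0], [-0.03, 0, 0], 0], [[0, 0, 0], [-0.08, -0.03, 0], 0], [[0, 0, 0], [-0.12, -0.08, 0], 0], [[0, 0, 0], [-0.15, -0.13, 0], 0], [[0, 0, 0], [-0.15, -0.13, 0], 0]]}}

```text
time_s: 29.28
tcp_pos: [480.6, 48.0, 268.5]
tcp_rot: [-90.0, -0.6, -7.2]
force: [0.5, -0.0, -0.9]
grip_width: 0.3
```

```bash
python3 - <<'E'
from h import *
rgo(4,0,130);ci=snap("wrist","w27",None,1.5);snap("scene","s27",(180,130,350,280),4);snap("top","t27",(160,120,340,260),4)
print("caddy exp",[np.round(1.5*proj(ci,rw(*p,60))).tolist() for p in((-90,-171),(-90,-11),(0,-11),(0,-171))])
s=camera_info("scene")
for th in (85,90,95,100,105):
    t=np.radians(th);u=np.array([-np.cos(t),np.sin(t)]);n=np.array([np.sin(t),np.cos(t)])
    p=np.array([12,50])+127*u-6*n; q=np.array([12,50])+64*n
    print(th,'end',np.round(1.5*proj(ci,rw(p[0],0,p[1]))),np.round(4*(proj(s,rw(p[0],0,p[1]))-[180,130])),'tab',np.round(1.5*proj(ci,rw(q[0],0,q[1]))),np.round(4*(proj(s,rw(q[0],0,q[1]))-[180,130])))
E
```

```text
rail tcp [-158.3    1.1  268.5]
pos [480.6  48.  268.5] rot [-90.   -0.6  -7.2] F [ 0.5 -0.  -0.9] t 29.275 w 0.3
turn [0.001, 0.0, 0.011] shift [0.1608, 0.1403, -0.001]
caddy exp [[180.0, 311.0], [363.0, 311.0], [364.0, 399.0], [194.0, 399.0]]
85 end [375. 487.] [363. 196.] tab [375. 462.] [417. 323.]
90 end [375. 500.] [372. 203.] tab [376. 458.] [417. 327.]
95 end [375. 513.] [380. 211.] tab [376. 454.] [417. 329.]
100 end [375. 524.] [388. 220.] tab [376. 450.] [416. 332.]
105 end [375. 533.] [397. 229.] tab [376. 446.] [415. 334.]
```

View pics/w27.png

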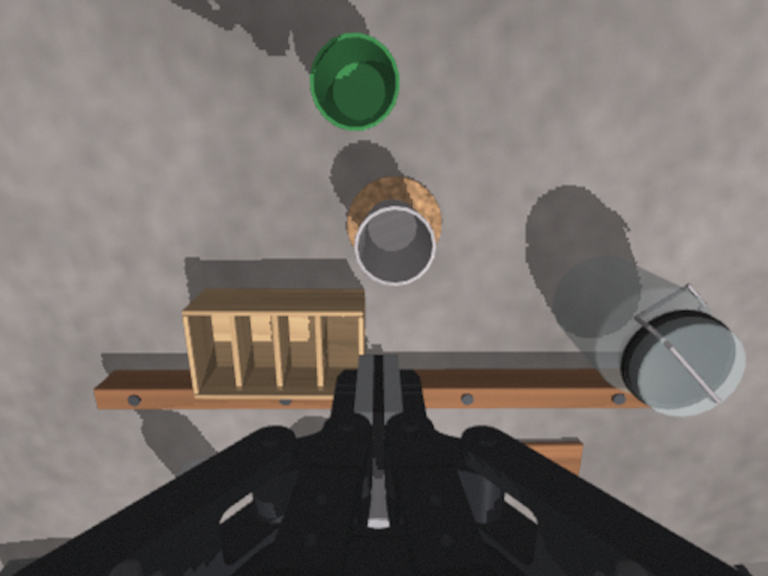

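View pics/s27.png

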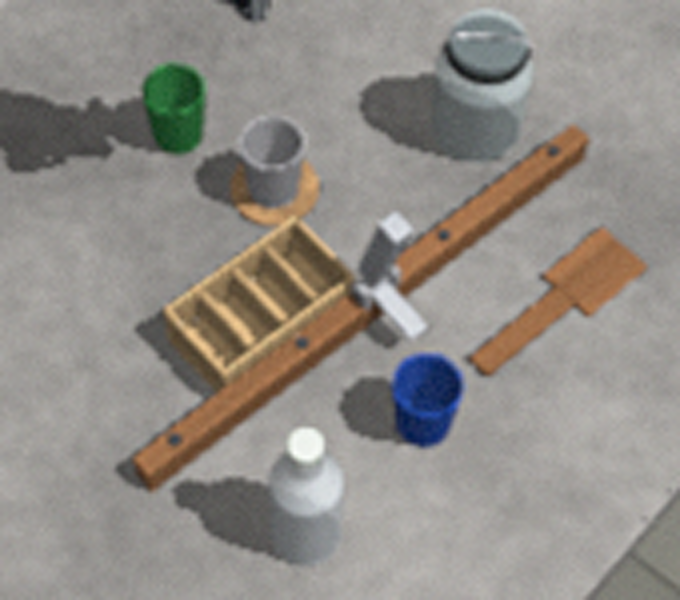

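View pics/t27.png

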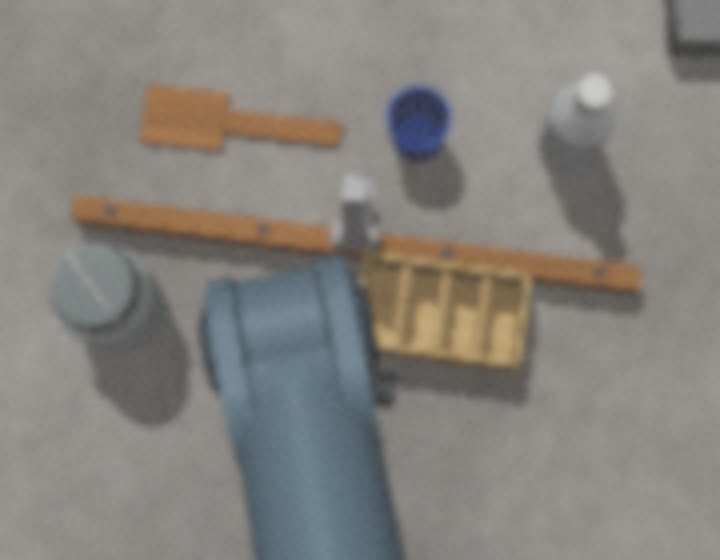

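```bash
python3 -c "
from station import *
print(job_done());s=state();print(s['time_s'],s['force'])"
```

```text
the job is handed in; nothing more can be done
None
the job is handed in; nothing more can be done
```

The job is handed in at about 29 s of the 72 s limit. The caddy is parked against the rail where the stop gauged it, and the stop is back up.

**What I did**
1. Moved the bare steel cup (not the green or blue one) onto the cork coaster.
2. Pushed the stop fully down until it met its hard stop, at 16 N.
3. Pushed the caddy square and flush to the rail, about 20 N at contact.
4. Slid it along the rail from its own side until it met the stop's side, about 8 N, without lifting it.
5. Raised the stop with its thumb tab, then pushed the arm from the front to lean it past upright.

**Last checks, in the scene, wrist and top pictures**
- **Stop:** leaning at about 104°, so past upright.
- **Caddy:** square and flush, with its end about 11 mm from the stop's middle. Edges were within about 4 px (roughly 3 mm) of the predicted parked corners, so the position is no surer than that.
- **Cup:** standing on the coaster in the scene and wrist pictures; the top view of it was blocked by the robot.
- **Bystanders:** jar, paddle and bottle look unmoved. I did not check the basket or pot in a final picture.
- **Robot:** clear of everything.

**What went wrong or disagreed**
- **First cup grasp:** it failed because the fingers closed before they were low enough. One finger went inside the rim and pressed with about 11 N. The cup stayed upright, and the second grasp held.
- **Fingertip position:** contact showed the tips about 15–25 mm behind the TCP, not 14 mm ahead as stated, so I set heights by force and camera instead.

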